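# Chock the label roll on the sloping board

## Robot

A 7-joint arm with a two-finger parallel gripper is mounted at the origin on a cart in front of the work surface, level with it; the furniture and walls round the work are solid. World frame = base frame: x ahead of the robot, y to its left, z up, the work surface at z = 0. Lengths are in m, angles in rad, forces in N, time in s.
With the tool pointing down it reaches from about 0.4 to 0.9 m from the base axis. Payload 5.5 kg.
Tool frame: the origin (TCP) lies between the finger pads; the fingertips stand bot.tips_ahead ahead of it and the grasp point (between the pads) lies 8 mm behind it (bot.tips_ahead is the distance from the TCP to the fingertips, in m); z points along the fingers, x is the direction in which the jaws open and shut, and the axes are right-handed (so a half turn about z gives the same grasp; the last joint's range is limited). The gripper opens to 92 mm and grips with 3 to 60 N. Pads are 19 mm wide; open, the fingers measure 130 mm over their backs; the gripper's body (75 mm by 190 mm) begins 47 mm behind the grasp point.
Start: joints at [1.37, 0.501, -0.427, 1.55, 0.221, 1.138, -0.21], TCP at [0.291, -0.581, 0.207] pointing down, gripper open.
Joint ranges: [-2.88, 2.88], [-0.31, 2.03], [-1.54, 1.56], [0.2, 2.42], [-1.41, 4.55], [0.19, 2.02], [-2.57, 2.57]. Speed limits (rad/s): [2.57, 2.57, 3.14, 3.14, 3.14, 3.14, 3.14].

## Interface

Orientations are given as a unit quaternion [x, y, z, w].
In Python, from bench import bot gives the robot as it stands.
- The arm moves only by the tool send_rows, never from a script. Its argument "series" is a list of rows, each a list of 2 entries, a list of its own where there are three numbers: the shift along the tool's x, y, z in mm, then the turn about the tool's z in rad. In form: [[[dx, dy, dz], yaw], ...]. A call has 1 to 10 rows; each row shifts and turns the commanded pose from where the row before left it, along the tool's axes as they then stand; what a row does not reach is not made up. A row lasts 1/10 s, in which the tool goes at most 50 mm and 8.59 degrees, less where a joint would pass 70% of its speed; a pose out of reach is approached as far as the arm can. A call with a gripper value outside its range is refused whole. "gripper" is the opening in per cent of the stroke, from 0 (shut) to 100 (fully open), set as the call begins (left out, the last holds). The fingers move at their own pace and stop on an object; "newtons" is the grip in N (left out, the last holds). Time passes only in rows, so rows that do not move let the fingers close. It gives the time, the measured TCP pose, the force and the opening at its end, in the units of the state.
- bot.sense(): the state, without advancing time (a new reading comes with each control period).
- bot.capture(name): name is "side" or "top"; returns a dict with "frame" (400x640x3 uint8, red, green, blue), "K" (3x3 intrinsics, pixels), "dist_coeffs" ([k1, k2, p1, p2, k3] as OpenCV has them; the pictures are not rectified), "eye" and "orientation" of the camera in the world. Camera axes: x right, y up, looking along -z (the intrinsics and any distortion apply to the point x, -y, -z); pixel columns grow to the right and rows downward; lengths in m; the calibration is good to about 2 mm. A picture is of the moment at which its call begins. There is no depth.
- bot.hand_in(): hands the job in, once; it reports no verdict.
The state is a dict: "t": time; "joints": joint angles; "qvel": joint speeds; "tau": joint torques, N m; "ee_pos": TCP position; "tcp_rot": TCP orientation; "contact_force": force on the tool from outside, world axes, zero at the start; "torque": the same for the moment, N m; "finger_gap": finger opening in m.
Only numpy, scipy, OpenCV 4.12 (cv2) and the standard library are available. Lean on these libraries where they do the work, as an engineer would, in place of code of your own. Each camera call takes 0.05 s, during which the arm holds its last target.

## Task

Park the white label roll, which lies in the low wooden rest on the left, on the sloping wooden board so that it cannot roll away. First set the orange chock flat on the board's green band, near its middle and lying along it, and let go of it; then take the white roll and lay it on its side against the chock, on the uphill side and parallel to it, letting go only when it rests there so that it does not drop or run. Leave the black roll in the rest.

Things in the scene. Friction and masses are not known exactly. Their poses are not given: they have to be found in the camera images.
- white_roll_center (a point): Middle of the white label roll: cylinder 52 mm across, 37 mm long, 60 g, on its side; z is its level axis. It starts on a fixed rest (plank 155x24 mm, 12 mm thick, with dowels), centre 39 mm above the bench, in one of two places 80 mm apart; the black roll has the other. Its two flat ends overhang the plank: pinch these from above (37 mm apart, along z), which also keeps the fingers off the chock.
- chock_center (a point): Centre of the orange chock, 11 mm above its underside: a ridge 56 mm wide at the base (x), 50 mm long (y), 22 mm high (z up), 140 g, with a 12 mm flat top, equal 45 degree faces to +x and -x and upright ends 50 mm apart, by which it is pinched from above (fingers closing along y). Starts on the bench (z = 0). A half turn makes no difference.
- board_band (a point): Middle of the green band (60 mm wide, right across) on the surface of the fixed plywood board: 220 mm along the slope, 170 mm wide, slope 8 degrees. x points uphill along the surface, y level along the band, z out of the surface. The board's middle is 25 mm uphill of this point. Touching the chock, the white roll's centre is 39 mm uphill of the chock's centre and 26 mm off the surface.
- black_roll_center (a point): Middle of the black label roll (a bystander, stays where it is): 48 mm across, 37 mm long, on its side on the rest, centre 37 mm above the bench; z is its axis.
There are look-alikes about, which are no part of the job. Of the things that look like the part that bears white_roll_center, the largest one is meant. Of the things shaped like the part that bears chock_center, the orange one is meant.

How it is judged:
On the way, in this order (a step that is already met when the one before it is completed fails the run):
1. the chock lies released on the green band while the white roll is still in its rest (x of chock_center in the frame of board_band between -0.025 and 0.025 m and y of chock_center in the frame of board_band between -0.045 and 0.045 m and z of chock_center in the frame of board_band between 0.005 and 0.017 m and angle between the y axis of chock_center and the y axis of board_band, either way round below 0.26 rad and angle between the z axis of chock_center and the z axis of board_band, either way round below 0.12 rad and contact force between chock and the fingers below 0.05 N and linear speed of chock below 0.02 m/s and distance of white_roll_center from where it was at the start of the episode below 0.02 m), for 0.2 s.
2. the white roll lies released and still against the uphill side of the chock (distance between white_roll_center and chock_center below 0.049 m and x of white_roll_center in the frame of board_band above 0.008 m and y of white_roll_center in the frame of board_band between -0.055 and 0.055 m and z of white_roll_center in the frame of board_band between 0.021 and 0.031 m and angle between the z axis of white_roll_center and the y axis of board_band, either way round below 0.26 rad and contact force between white_roll and the fingers below 0.05 N and linear speed of white_roll below 0.02 m/s), for 0.3 s.
At the end, for the whole second after the job is handed in: Chock flat on the board, within 25 mm of the band's middle line, 45 mm along it, 15 degrees; white roll on the board against its uphill face (centres within 49 mm), 55 mm sideways, axis within 15 degrees; both released, still; black roll within 20 mm of its start (all of step 2 and x of chock_center in the frame of board_band between -0.025 and 0.025 m and y of chock_center in the frame of board_band between -0.045 and 0.045 m and z of chock_center in the frame of board_band between 0.005 and 0.017 m and angle between the y axis of chock_center and the y axis of board_band, either way round below 0.26 rad and angle between the z axis of chock_center and the z axis of board_band, either way round below 0.12 rad and contact force between chock and the fingers below 0.05 N and linear speed of chock below 0.02 m/s and distance of black_roll_center from where it was at the start of the episode below 0.02 m); the robot touches nothing.
It fails at once if the white roll, let go, drops or runs away (faster than 0.45 m/s untouched) (linear speed of white_roll above 0.45 m/s and contact force between white_roll and the fingers below 0.01 N).
It fails at once if the black roll is moved by more than 30 mm (distance of black_roll_center from where it was at the start of the episode above 0.03 m).
It also fails if it takes over 58 s, if anything falls off the work surface, if the arm or the gripper's body presses on something with over 40 N, if the wrist force passes 120 N, or if a joint passes its speed limit or range.

## Working session

There is one attempt and no reset: what is moved stays moved. The work goes in short steps, Python scripts to look and compute and a tool call to move; the robot and the scene stay as the last step left them, time stands still between calls to the robot, and variables do not carry over. Pictures are saved under pics/ and viewed, and the job is handed in when it is done.

Besides the shell and the picture viewer there is one more tool, called after ">>>" as name([rows], argument=value, ...), one row to a line, values as JSON. send_rows: Moves the arm, as the interface text tells. Its arguments: {"type":"object","properties":{"series":{"type":"array"},"gripper":{"type":"number"},"newtons":{"type":"number"}},"required":["series"]}

```bash
mkdir -p pics; ls
cat > h.py <<'E'
import numpy as np, cv2, pickle
from scipy.spatial.transform import Rotation as R
def snap(name,fn):
    from bench import bot
    c=bot.capture(name); pickle.dump(c,open(f'pics/{fn}.pkl','wb'))
    cv2.imwrite(f'pics/{fn}.png',c['frame'][:,:,::-1]); return c
def load(fn): return pickle.load(open(f'pics/{fn}.pkl','rb'))
def ray(c,uv):
    p=cv2.undistortPoints(np.array([[uv]],float),np.array(c['K'],float),np.array(c['dist_coeffs'],float))[0,0]
    d=R.from_quat(c['orientation']).apply([p[0],-p[1],-1]); return np.array(c['eye']),d/np.linalg.norm(d)
def atz(c,uv,z):
    o,d=ray(c,uv); return o+d*(z-o[2])/d[2]
def proj(c,P):
    q=R.from_quat(c['orientation']).inv().apply(np.atleast_2d(P)-np.array(c['eye']))*[1,-1,-1]
    return cv2.projectPoints(q.astype(float),np.zeros(3),np.zeros(3),np.array(c['K'],float),np.array(c['dist_coeffs'],float))[0][:,0]
def tri(c1,u1,c2,u2):
    o1,d1=ray(c1,u1);o2,d2=ray(c2,u2)
    s=np.linalg.lstsq(np.c_[d1,-d2],o2-o1,rcond=None)[0]
    a=o1+d1*s[0];b=o2+d2*s[1];return (a+b)/2,np.linalg.norm(a-b)
def crop(fn,x0,y0,x1,y1,k,out):
    i=cv2.imread(f'pics/{fn}.png')[y0:y1,x0:x1]; cv2.imwrite(f'pics/{out}.png',cv2.resize(i,None,fx=k,fy=k,interpolation=cv2.INTER_CUBIC))
E
python3 - <<'E'
from h import *
from bench import bot
for n in('side','top'):
    c=snap(n,n+'0');print(n,c['K'],c['dist_coeffs'],c['eye'],c['orientation'])
print(bot.sense(),bot.tips_ahead)
E
```

```text
pics
side [[374.69967696   0.         319.26755308]
 [  0.         374.69967696 197.36214124]
 [  0.           0.           1.        ]] [0.00680904 0.         0.         0.         0.        ] [0.23971412 0.92862826 0.51610096] [-0.05871746  0.52712258  0.84377242 -0.08211054]
top [[430.84627571   0.         312.02824323]
 [  0.         430.84627571 198.33413268]
 [  0.           0.           1.        ]] [-0.03096984  0.          0.          0.          0.        ] [ 0.23792189 -0.00403864  1.24624894] [ 0.05855216 -0.0579493  -0.69916932  0.71019419]
{'t': 0.1, 'joints': array([ 1.3701844 ,  0.50175294, -0.42681864,  1.55128385,  0.22079854,
        1.1382967 , -0.21032355]), 'qvel': array([ 0.00141209, -0.00166914, -0.000103  , -0.00324704, -0.00115348,
       -0.00030567,  0.00156225]), 'tau': array([-1.09468214e-02, -5.67874038e+01, -5.83823428e+00, -2.79916245e+01,
       -6.90013007e-02,  2.41761503e-02,  7.29820113e-05]), 'ee_pos': array([ 0.29047487, -0.58077985,  0.20600943]), 'tcp_rot': array([ 8.50699392e-01, -5.25651816e-01, -6.98032511e-04, -4.75385002e-04]), 'contact_force': array([-0.54613111,  0.16947258,  0.72393943]), 'torque': array([ 0.0262657 ,  0.02632655, -0.05006074]), 'finger_gap': 0.09194510652454027} 0.011
```

View pics/side0.png

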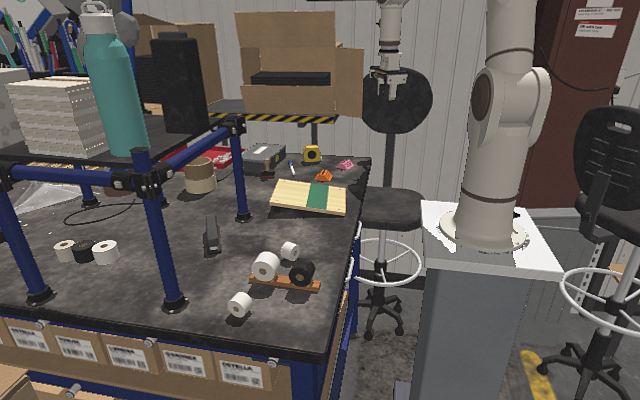

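View pics/top0.png

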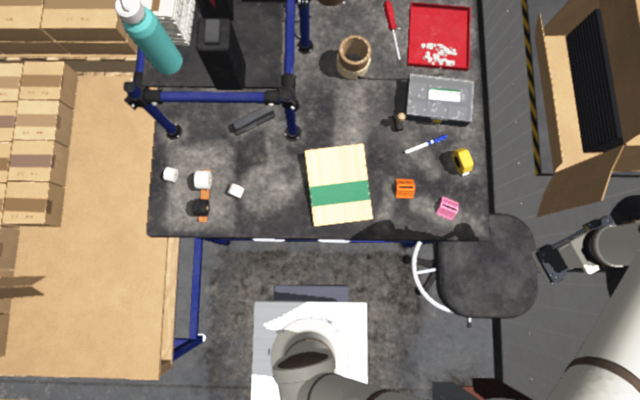

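The side view shows the rest with the white roll (265,265) and black roll (302,272). The band is at about (316,196) and the orange chock at about (323,175). In the top view the board centre is about (338,185), the orange chock (405,188), the white roll (203,180) and the black roll (203,207). I'll zoom in.

Run:
```python
from h import *
crop('top0',295,135,475,235,4.4,'tc1')
crop('top0',150,145,260,235,7,'tc2')
crop('side0',260,140,360,220,8,'sc1')
crop('side0',220,230,330,325,7,'sc2')
```

```text
(no output)
```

View pics/tc1.png

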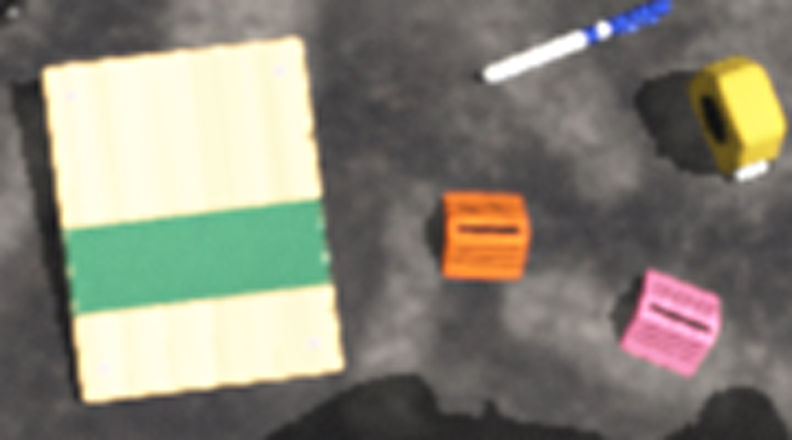

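View pics/tc2.png

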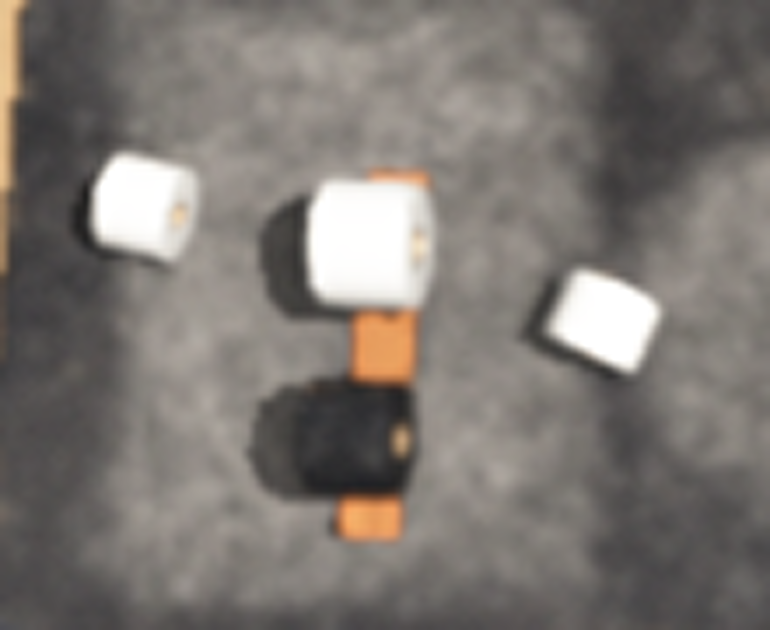

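View pics/sc1.png

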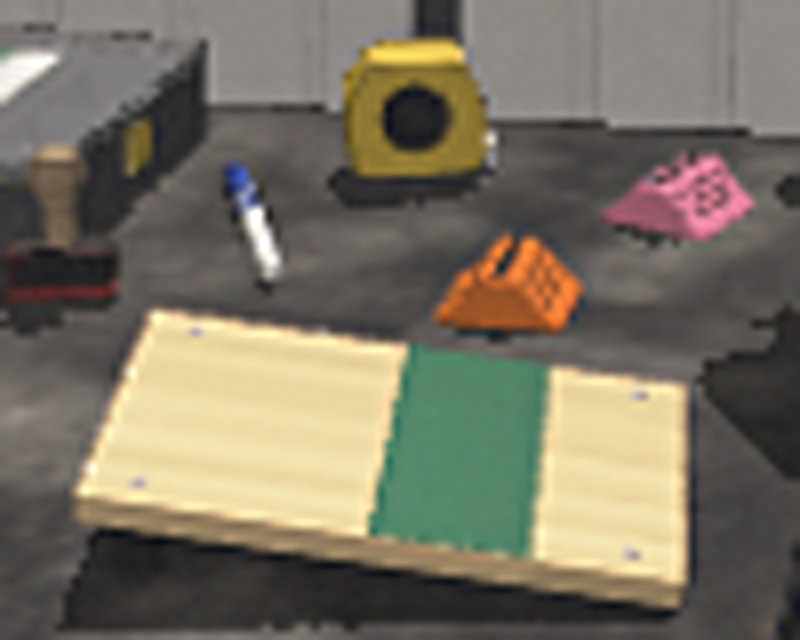

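View pics/sc2.png

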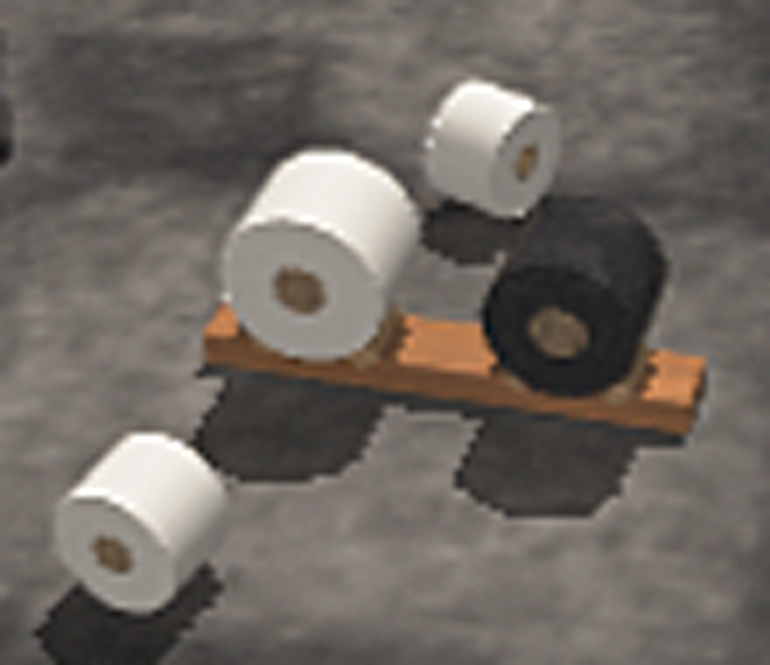

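```bash
cat > m.py <<'E'
from h import *
from scipy.optimize import least_squares
T=load('top0');S=load('side0')
def uc(X,x0,y0,k): return np.array([[x0+(a+.5)/k-.5,y0+(b+.5)/k-.5] for a,b in X])
def fit(model,p0,obs):
    f=lambda p:np.concatenate([(proj(c,model(p)[idx])-uv).ravel() for c,idx,uv in obs])
    r=least_squares(f,p0,loss='soft_l1'); print(np.round(r.x,4),'res',np.round(r.fun,1)); return r.x
s=np.radians(8)
def Rb(yaw): return R.from_euler('z',yaw)*R.from_euler('y',-s)
def board(p):
    L=np.array([[.135,.085,0],[.135,-.085,0],[-.085,-.085,0],[-.085,.085,0],[.03,.085,0],[.03,-.085,0],[-.03,-.085,0],[-.03,.085,0]])
    return Rb(p[3]).apply(L)+p[:3]
print('board')
pb=fit(board,[.35,-.06,.03,.1],[
 (T,[0,1,2,3,4,5,6,7],uc([(42,68),(302,38),(343,368),(83,403),(65,230),(321,200),(329,286),(76,313)],295,135,4.4)),
 (S,[0,1,2,3,4,5,6,7],uc([(78,495),(152,312),(690,384),(683,582),(370,533),(408,345),(550,366),(530,555)],260,140,8))])
def chock(p):
    L=np.array([[.028,.025,0],[.028,-.025,0],[-.028,-.025,0],[-.028,.025,0]])
    return R.from_euler('z',p[2]).apply(L)+[p[0],p[1],0]
print('chock')
pc=fit(chock,[.27,-.27,0],[
 (T,[0,1,2,3],uc([(443,192),(524,195),(528,280),(443,277)],295,135,4.4)),
 (S,[0,3],uc([(435,322),(557,330)],260,140,8))])
print('plank')
def plank(p):
    return R.from_euler('z',p[2]).apply(np.array([[.0775,.012,.012],[.0775,-.012,.012],[-.0775,-.012,.012],[-.0775,.012,.012],[-.0775,.012,0],[.0775,.012,0]]))+[p[0],p[1],0]
pp=fit(plank,[.27,.3,0],[(T,[0,1,2,3],uc([(372,172),(429,175),(402,538),(338,530)],150,145,7)),
 (S,[0,3,4,5],uc([(206,340),(687,412),(685,430),(206,360)],220,230,7))])
for d in(.04,-.04):
  c=np.array([pp[0],pp[1],0])+R.from_euler('z',pp[2]).apply([d,0,0]);print('roll slot',c)
# overlays
def ov():
    for n,C in(('top0',T),('side0',S)):
        im=cv2.imread(f'pics/{n}.png');k=1
        w={'top0':(150,135,470,235),'side0':(220,140,360,325)}[n];k={'top0':2.5,'side0':3.2}[n]
        im=cv2.resize(im[w[1]:w[3],w[0]:w[2]],None,fx=k,fy=k,interpolation=cv2.INTER_CUBIC)
        def dr(P,col):
            q=((proj(C,P)-[w[0],w[1]]+.5)*k).astype(int);cv2.polylines(im,[q],True,col,1)
        dr(board(pb)[:4],(0,0,255));dr(board(pb)[4:],(255,0,0));dr(chock(pc),(255,0,0));dr(plank(pp)[:4],(0,255,0))
        a=np.linspace(0,2*np.pi,40)
        for d,r,h,col in((.04,.026,.039,(0,0,255)),(-.04,.024,.037,(0,255,255))):
          for y in(.0185,-.0185):
            dr(R.from_euler('z',pp[2]).apply(np.c_[d+r*np.cos(a),y+0*a,h+r*np.sin(a)])+[pp[0],pp[1],0],col)
        cv2.imwrite(f'pics/ov_{n}.png',im)
if __name__=='__main__': ov()
E
python3 m.py
```

```text
board
[ 0.4578 -0.0808  0.0215  0.1378] res [ 0.6  0.4 -0.3  0.4 -0.2  0.7  0.5 -0.1 -0.3 -0.4 -0.1 -0.6  0.6  0.4
 -0.2  1.4 -0.6 -0.2 -0.2 -0.6 -0.6 -0.   0.1 -0.1 -0.7  0.3 -0.3 -0.1
  0.2 -0.2  0.2  0.5]
chock
[ 0.4796 -0.2735 -0.0099] res [ 0.7  0.6 -0.9  0.3 -1.5 -0.4  0.8 -0.1 -0.4 -0.7  0.1 -0.5]
plank
[ 0.4486  0.3129 -0.0349] res [-0.2 -0.4 -0.2 -0.4 -1.1  0.1 -0.2  0.8 -0.8 -1.8  0.4 -1.8  0.8  0.2
 -0.3 -0.2]
roll slot [0.48861149 0.31152563 0.        ]
roll slot [0.40866034 0.31432084 0.        ]
```

View pics/ov_top0.png

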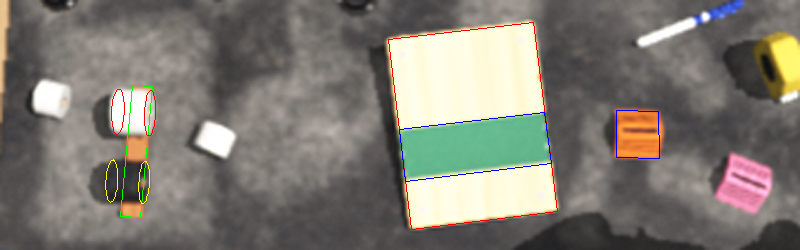

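View pics/ov_side0.png

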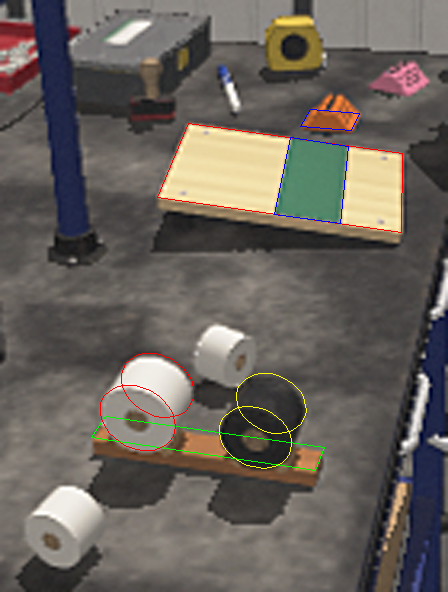

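Run:
```python
from m import *
print('post',atz(S,(174,300),0),atz(S,(38,293),0),atz(S,(243,215),0))
for z in(.2,.3,.35):print('shelf rail',atz(T,(130,98),z),atz(T,(288,98),z))
print(tri(T,(288,95),S,(236,125)), tri(T,(130,95),S,(150,180)))
B=Rb(pb[3]);P=pb[:3]
print('chock tgt',B.apply([0,0,.011])+P,'roll tgt',B.apply([.039,0,.026])+P, 'edge', B.apply([.028,0,0])+P)
```

```text
board
[ 0.4578 -0.0808  0.0215  0.1378] res [ 0.6  0.4 -0.3  0.4 -0.2  0.7  0.5 -0.1 -0.3 -0.4 -0.1 -0.6  0.6  0.4
 -0.2  1.4 -0.6 -0.2 -0.2 -0.6 -0.6 -0.   0.1 -0.1 -0.7  0.3 -0.3 -0.1
  0.2 -0.2  0.2  0.5]
chock
[ 0.4796 -0.2735 -0.0099] res [ 0.7  0.6 -0.9  0.3 -1.5 -0.4  0.8 -0.1 -0.4 -0.7  0.1 -0.5]
plank
[ 0.4486  0.3129 -0.0349] res [-0.2 -0.4 -0.2 -0.4 -1.1  0.1 -0.2  0.8 -0.8 -1.8  0.4 -1.8  0.8  0.2
 -0.3 -0.2]
roll slot [0.48861149 0.31152563 0.        ]
roll slot [0.40866034 0.31432084 0.        ]
post [0.65344667 0.40795872 0.        ] [0.94592189 0.44082585 0.        ] [0.65222528 0.04295526 0.        ]
shelf rail [0.66711102 0.47192944 0.2       ] [0.67204022 0.06394085 0.2       ]
shelf rail [0.62608932 0.42643663 0.3       ] [0.63054739 0.0574434  0.3       ]
shelf rail [0.60557847 0.40369022 0.35      ] [0.60980097 0.05419468 0.35      ]
(array([0.64316681, 0.05738403, 0.27060175]), np.float64(0.013819716245217066)) (array([0.63482592, 0.43215456, 0.27916736]), np.float64(0.014889527919992679))
chock tgt [ 0.45630967 -0.08098674  0.03243764] roll tgt [ 0.49249599 -0.07596678  0.05271942] edge [ 0.48529055 -0.07696636  0.02544154]
```

```bash
cat > d.py <<'E'
from h import *
def go(target,ang):
    from bench import bot
    s=bot.sense();r=R.from_quat(s['tcp_rot']);M=r.as_matrix()
    a=np.degrees(np.arctan2(M[1,0],M[0,0])); 
    D=np.array(target)-s['ee_pos']
    t=np.radians(ang); Rt=np.array([[np.cos(t),np.sin(t),0],[np.sin(t),-np.cos(t),0],[0,0,-1]])
    print('t',s['t'],'pos',np.round(s['ee_pos'],4),'ang',round(a,2),'tilt',M[:,2].round(3),'F',s['contact_force'].round(2),'gap',round(s['finger_gap'],4))
    print('yaw',np.radians(a-ang).round(4),'shift now-axes mm',(M.T@D*1000).round(1),'after yaw mm',(Rt.T@D*1000).round(1))
E
python3 -c "
from d import *
go([.4796,-.2735,.15],-90.6)"
```

```text
t 0.1 pos [ 0.2905 -0.5808  0.206 ] ang -63.42 tilt [-0.001  0.002 -1.   ] F [-0.55  0.17  0.72] gap 0.0919
yaw 0.4743 shift now-axes mm [-190.1 -306.6   56.4] after yaw mm [-309.2 -185.9   56. ]
```

>>> send_rows([
  [[0, 0, 0], 0.1186],
  [[0, 0, 0], 0.1186],
  [[0, 0, 0], 0.1186],
  [[0, 0, 0], 0.1186],
  [[-20, -12, 0], 0],
  [[-35, -21, 0], 0],
  [[-40, -24, 0], 0],
  [[-40, -24, 0], 0],
  [[-40, -24, 0], 0],
  [[-40, -24, 0], 0],
], gripper=100, newtons=15)

```text
t: 1.1
ee_pos: [0.4225, -0.3658, 0.2066]
tcp_rot: [-0.703, 0.711, 0.0, -0.0]
contact_force: [1.1, -0.4, 0.5]
finger_gap: 0.0915
```

```bash
python3 -c "
from d import *
go([.4796,-.2735,.15],-90.6)"
```

```text
t 1.1 pos [ 0.4225 -0.3658  0.2066] ang -90.62 tilt [-0.  0. -1.] F [ 1.08 -0.41  0.54] gap 0.0915
yaw -0.0003 shift now-axes mm [-92.9 -56.1  56.7] after yaw mm [-92.9 -56.2  56.6]
```

>>> send_rows([
  [[-40, -24, 10], 0],
  [[-30, -20, 20], 0],
  [[-12, -6, 20], 0],
  [[0, 0, 5], 0],
  [[0, 0, 0], 0],
  [[0, 0, 0], 0],
])

```text
t: 1.7
ee_pos: [0.4723, -0.2882, 0.1524]
tcp_rot: [-0.702, 0.712, -0.0, -0.0]
contact_force: [0.5, -0.5, -0.6]
finger_gap: 0.0916
```

```bash
python3 -c "
from d import *
go([.4796,-.2735,.013],-90.6)
snap('top','top1');snap('side','side1');crop('top1',340,140,470,235,6,'t1');crop('side1',260,100,380,220,5,'s1')"
```

```text
t 1.7 pos [ 0.4723 -0.2882  0.1524] ang -90.75 tilt [-0.    -0.001 -1.   ] F [ 0.47 -0.52 -0.56] gap 0.0916
yaw -0.0027 shift now-axes mm [-15.   -7.1 139.4] after yaw mm [-14.8  -7.1 139.4]
```

View pics/t1.png

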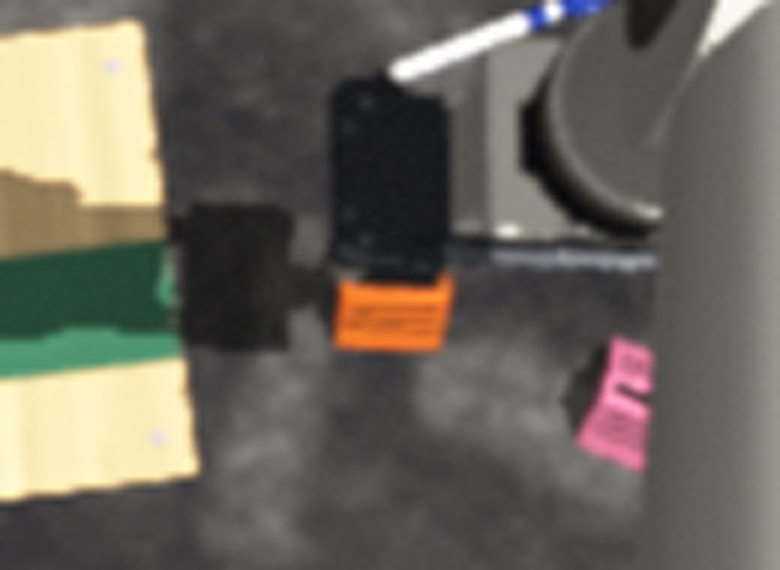

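View pics/s1.png

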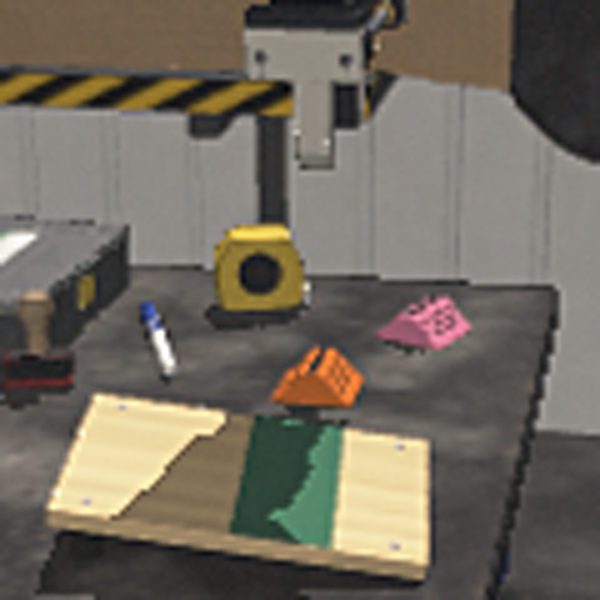

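The gripper is over the orange chock (about (390,310) in the top crop), and the fingers are clear. I'll go down.

>>> send_rows([
  [[-8, -4, 20], 0],
  [[-7, -3, 25], 0],
  [[0, 0, 25], 0],
  [[0, 0, 20], 0],
  [[0, 0, 0], 0],
  [[0, 0, 0], 0],
])

```text
t: 2.4
ee_pos: [0.4801, -0.2722, 0.0626]
tcp_rot: [-0.703, 0.711, -0.0, 0.0]
contact_force: [-0.7, -0.6, 0.6]
finger_gap: 0.0917
```

```bash
python3 -c "
from d import *
go([.4796,-.2735,.013],-90.6)
snap('side','side2');crop('side2',280,120,370,200,8,'s2')"
```

```text
t 2.4 pos [ 0.4801 -0.2722  0.0626] ang -90.68 tilt [ 0. -0. -1.] F [-0.74 -0.56  0.57] gap 0.0917
yaw -0.0014 shift now-axes mm [ 1.3  0.5 49.6] after yaw mm [ 1.3  0.5 49.6]
```

View pics/s2.png

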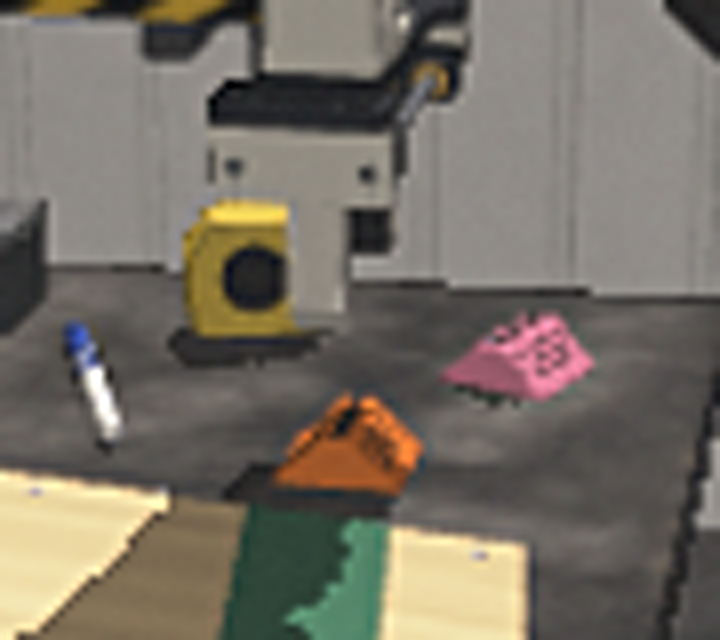

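```bash
python3 -c "
from d import *
S=load('side2');from bench import bot
p=np.array([.4801,-.2722,.0516])
q=lambda P:((proj(S,P)-[280,120]+.5)*8).round()
print(q([p+[0,.046,0],p+[-.0095,.046,0],p+[.0095,.046,0]]))
print(q([[.4796,-.2485,.011],[.4796,-.2485,0],[.4796,-.2485,.022],[.4516,-.2485,0],[.5076,-.2485,0]]))
"
```

```text
[[322. 390.]
 [345. 391.]
 [300. 388.]]
[[335. 459.]
 [335. 482.]
 [335. 435.]
 [399. 486.]
 [272. 478.]]
```

```bash
python3 -c "
from d import *
S=load('side2')
p=np.array([.4801,-.2722,.0626])
im=cv2.imread('pics/side2.png')[90:200,280:370];im=cv2.resize(im,None,fx=5.4,fy=5.4,interpolation=cv2.INTER_CUBIC)
for dz in(-.011,0,.008,.055):
  for dy in (.046,-.046):
    a=((proj(S,p+[0,dy,dz])[0]-[280,90]+.5)*5.4).astype(int);cv2.circle(im,a.tolist(),3,(0,0,255) if dy>0 else (255,0,0),-1)
cv2.imwrite('pics/s2b.png',im)
c=snap('top','top2')
im=cv2.imread('pics/top2.png')[130:240,350:460];im=cv2.resize(im,None,fx=5.4,fy=5.4,interpolation=cv2.INTER_CUBIC)
for dz in(-.011,0,.008,.055):
  for dy in (.046,-.046):
    a=((proj(c,p+[0,dy,dz])[0]-[350,130]+.5)*5.4).astype(int);cv2.circle(im,a.tolist(),3,(0,0,255) if dy>0 else (255,0,0),-1)
cv2.imwrite('pics/t2b.png',im)
"
```

```text
(no output)
```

View pics/s2b.png

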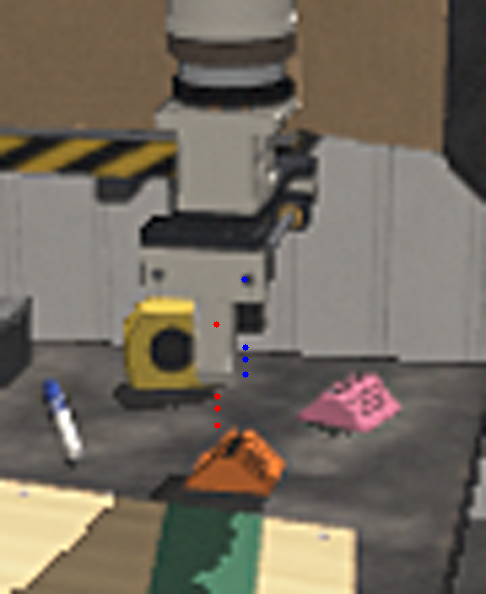

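View pics/t2b.png

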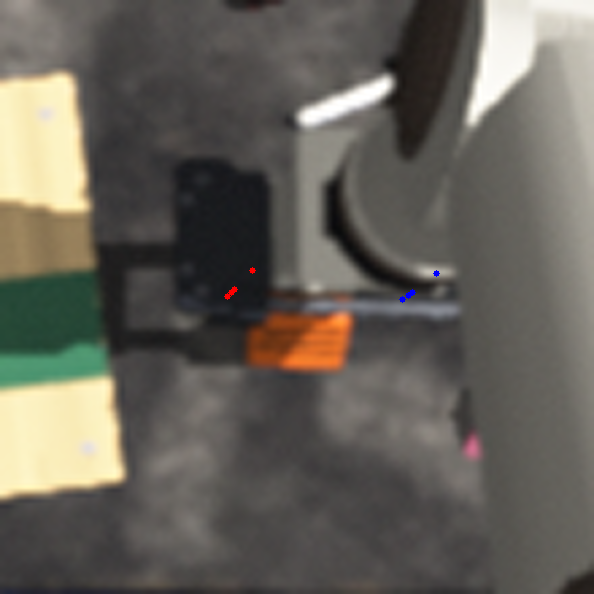

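```bash
python3 -c "
from h import *
crop('top2',310,100,470,240,5,'t2c');crop('side2',290,60,350,170,5.4,'s2c')"
```

```text
(no output)
```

View pics/t2c.png

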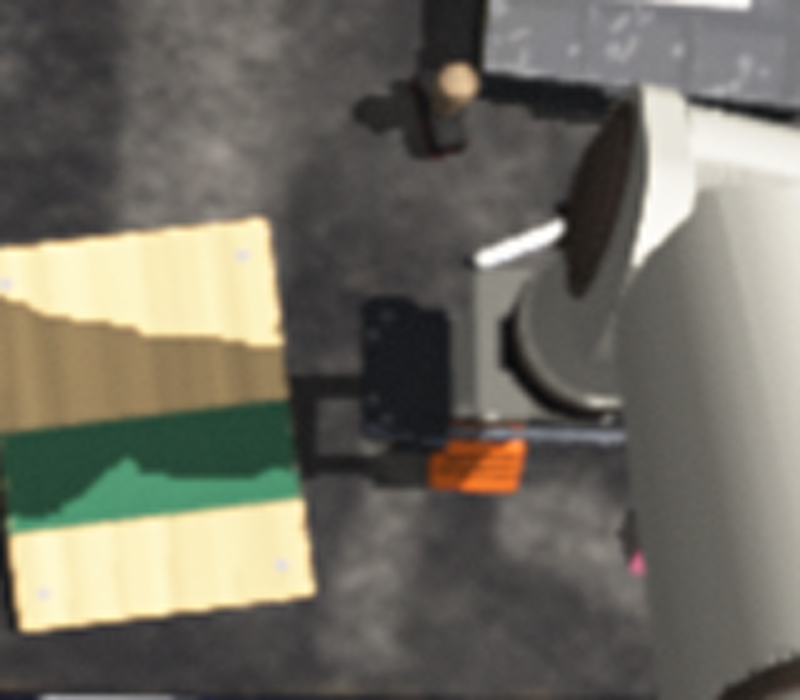

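View pics/s2c.png

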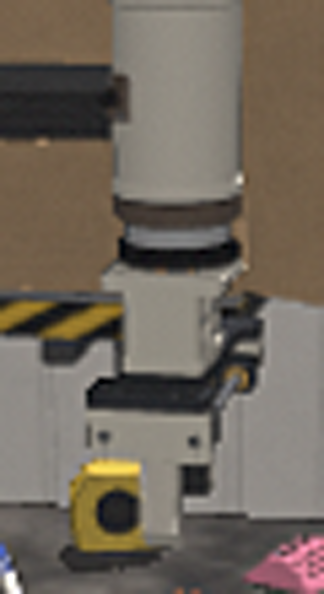

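```bash
python3 -c "
from h import *
c=load('top2');S=load('side2')
for z in(.1,.13,.16,.2):
  print(z,[atz(c,(310+a/5,100+b/5),z).round(3) for a,b in((362,297),(362,437),(362,367))])
# side: near plate bottom corners in s2c (90,405),(213,412), finger tip (143,528),(180,533)
for z in (.04,.0516,.08): print(z,[atz(S,(290+a/5.4,60+b/5.4),z).round(3) for a,b in((141,530),(180,535))])
for z in (.1,.12,.14,.16): print(z,[atz(S,(290+a/5.4,60+b/5.4),z).round(3) for a,b in((88,405),(213,412))])
"
```

```text
0.1 [array([ 0.54 , -0.193,  0.1  ]), array([ 0.462, -0.192,  0.1  ]), array([ 0.501, -0.192,  0.1  ])]
0.13 [array([ 0.532, -0.188,  0.13 ]), array([ 0.456, -0.187,  0.13 ]), array([ 0.494, -0.187,  0.13 ])]
0.16 [array([ 0.524, -0.183,  0.16 ]), array([ 0.45 , -0.182,  0.16 ]), array([ 0.487, -0.182,  0.16 ])]
0.2 [array([ 0.514, -0.176,  0.2  ]), array([ 0.442, -0.175,  0.2  ]), array([ 0.478, -0.176,  0.2  ])]
0.04 [array([ 0.52 , -0.352,  0.04 ]), array([ 0.492, -0.347,  0.04 ])]
0.0516 [array([ 0.513, -0.321,  0.052]), array([ 0.485, -0.316,  0.052])]
0.08 [array([ 0.496, -0.245,  0.08 ]), array([ 0.47, -0.24,  0.08])]
0.1 [array([ 0.576, -0.439,  0.1  ]), array([ 0.485, -0.437,  0.1  ])]
0.12 [array([ 0.56 , -0.374,  0.12 ]), array([ 0.473, -0.371,  0.12 ])]
0.14 [array([ 0.544, -0.308,  0.14 ]), array([ 0.461, -0.305,  0.14 ])]
0.16 [array([ 0.528, -0.242,  0.16 ]), array([ 0.449, -0.24 ,  0.16 ])]
```

>>> send_rows([
  [[1, 0, 15], 0],
  [[0, 0, 15], 0],
  [[0, 0, 6], 0],
  [[0, 0, 0], 0],
  [[0, 0, 0], 0],
])

```text
t: 3.0
ee_pos: [0.4799, -0.272, 0.0255]
tcp_rot: [-0.703, 0.711, 0.0, -0.0]
contact_force: [0.9, -0.0, -0.1]
finger_gap: 0.0917
```

```bash
python3 -c "
from d import *
go([.4796,-.2735,.013],-90.6)
snap('side','side3');crop('side3',290,120,360,200,9,'s3')"
```

```text
t 3.0 pos [ 0.4799 -0.272   0.0255] ang -90.59 tilt [-0.001  0.001 -1.   ] F [ 0.86 -0.04 -0.1 ] gap 0.0917
yaw 0.0002 shift now-axes mm [ 1.5  0.3 12.5] after yaw mm [ 1.5  0.3 12.5]
```

View pics/s3.png

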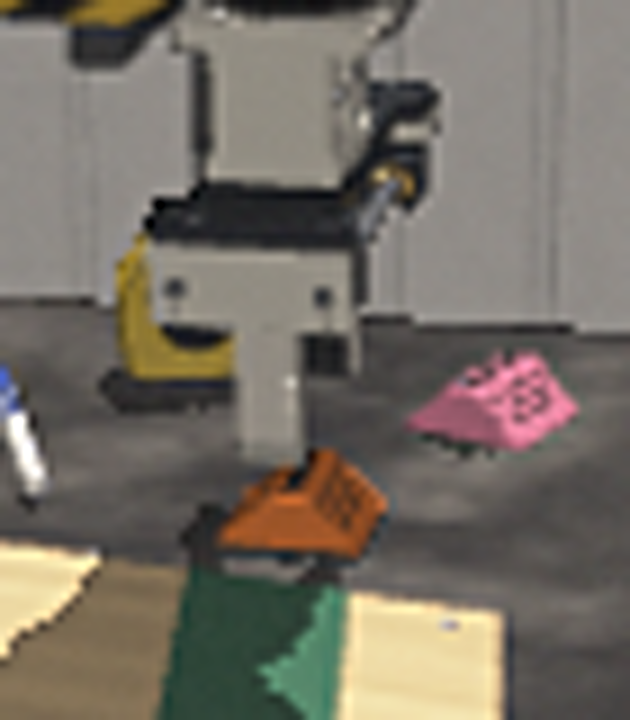

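>>> send_rows([
  [[0, 0, 0], 0],
  [[0, 0, 0], 0],
  [[0, 0, 0], 0],
], gripper=70)

```text
t: 3.35
ee_pos: [0.4803, -0.2724, 0.0263]
tcp_rot: [-0.703, 0.711, -0.0, 0.0]
contact_force: [-0.3, -0.7, -0.3]
finger_gap: 0.0723
```

```bash
python3 -c "
from d import *
go([.4796,-.2735,.013],-90.6)
snap('side','side4');crop('side4',290,120,360,200,9,'s4')"
```

```text
t 3.35 pos [ 0.4803 -0.2724  0.0263] ang -90.61 tilt [ 0.001 -0.    -1.   ] F [-0.26 -0.74 -0.29] gap 0.0723
yaw -0.0001 shift now-axes mm [ 1.1  0.7 13.3] after yaw mm [ 1.1  0.7 13.3]
```

View pics/s4.png

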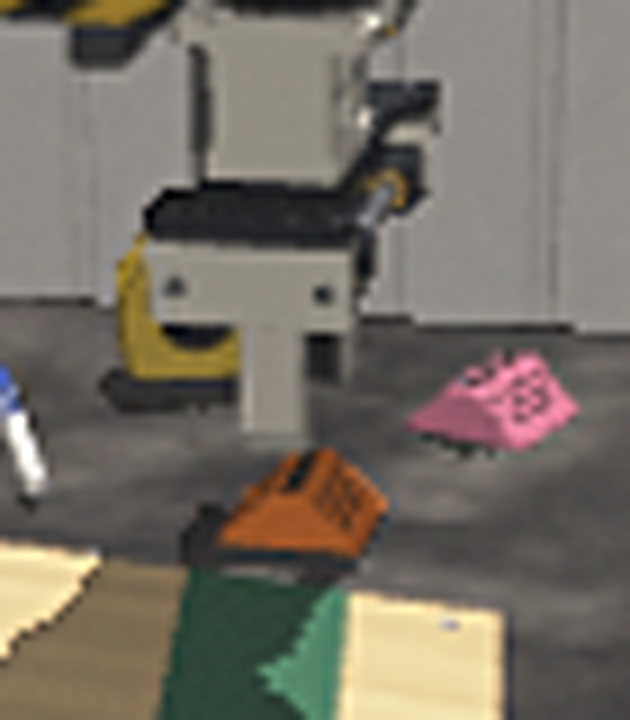

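```bash
python3 -c "
from h import *
S=load('side4')
for y in(-.236,-.217):
  o,d=ray(S,(290+(272+.5)/9-.5,120+(438+.5)/9-.5)); print(o+d*(y-o[1])/d[1])
  o,d=ray(S,(290+(335+.5)/9-.5,120+(385+.5)/9-.5)); print('far',o+d*(-.309-o[1])/d[1])
T=load('top0')
# initial pictures: gripper in start pose?
print(proj(load('side0'),[[.2905,-.5808,.195]]),proj(T,[[.2905,-.5808,.195]]))
"
python3 -c "
from h import *
crop('side0',340,0,440,120,6,'s0g')"
```

```text
[ 0.48225824 -0.236       0.04768805]
far [ 0.47163591 -0.309       0.04259879]
[ 0.47830132 -0.217       0.05532984]
far [ 0.47163591 -0.309       0.04259879]
[[384.42635984 104.66409515]] [[547.7201878  251.29964958]]
```

View pics/s0g.png

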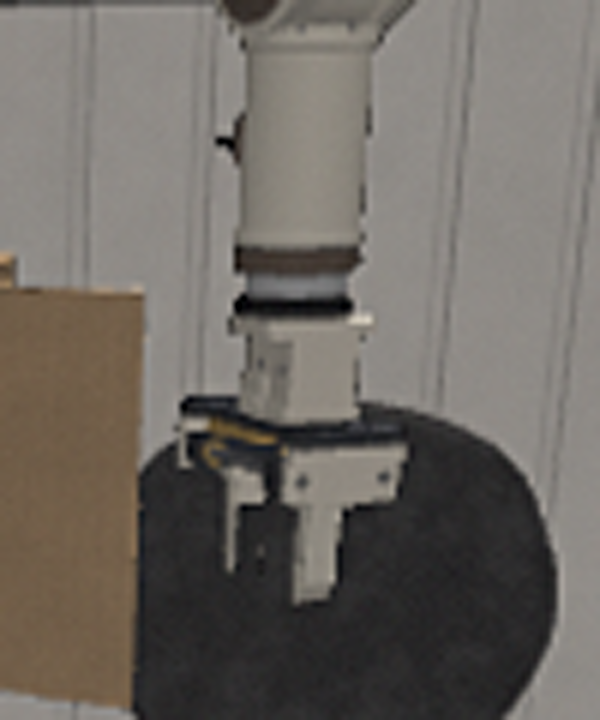

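The rendered finger tips look about 30 mm higher than the stated TCP and tip length imply. Closing on the chock will show which is right.

>>> send_rows([
  [[1, 0, 7], 0],
  [[0, 0, 5], 0],
  [[0, 0, 0], 0],
  [[0, 0, 0], 0],
])

```text
t: 3.8
ee_pos: [0.4797, -0.2731, 0.0135]
tcp_rot: [-0.703, 0.711, 0.0, -0.0]
contact_force: [-0.1, 0.3, -0.0]
finger_gap: 0.0641
```

>>> send_rows([
  [[0, 0, 0], 0],
  [[0, 0, 0], 0],
  [[0, 0, 0], 0],
  [[0, 0, 0], 0],
  [[0, 0, 0], 0],
], gripper=40, newtons=10)

```text
t: 4.3
ee_pos: [0.4802, -0.2733, 0.014]
tcp_rot: [-0.703, 0.711, -0.0, 0.0]
contact_force: [-0.1, 0.9, -1.2]
finger_gap: 0.0371
```

```bash
python3 -c "
from d import *
go([.4796,-.2735,.013],-90.6)
snap('side','side5');crop('side5',290,120,360,200,9,'s5')"
```

```text
t 4.3 pos [ 0.4802 -0.2733  0.014 ] ang -90.6 tilt [ 0. -0. -1.] F [-0.06  0.87 -1.22] gap 0.0371
yaw -0.0001 shift now-axes mm [0.2 0.5 1. ] after yaw mm [0.2 0.5 1. ]
```

View pics/s5.png

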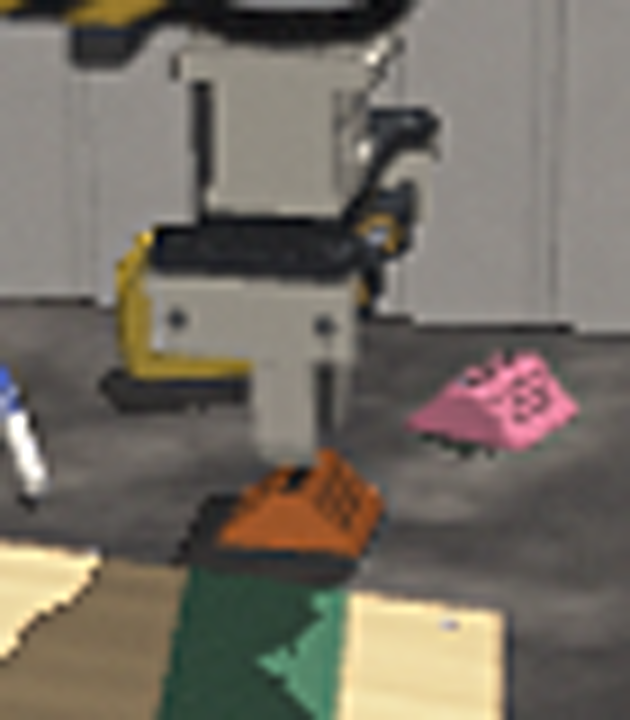

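The fingers closed past 50 mm, so they are above the chock. The reported TCP really is about 30 mm ahead of where the tips imply. I'll open and go down carefully.

>>> send_rows([
  [[0, 0, 0], 0],
  [[0, 0, 0], 0],
  [[0, 0, 0], 0],
  [[0, 0, 0], 0],
  [[0, 0, 0], 0],
  [[0, 0, 0], 0],
  [[0, 0, 0], 0],
  [[0, 0, 10], 0],
  [[0, 0, 10], 0],
  [[0, 0, 0], 0],
], gripper=100)

```text
t: 5.35
ee_pos: [0.4785, -0.2725, -0.008]
tcp_rot: [-0.703, 0.711, 0.002, -0.0]
contact_force: [-0.8, 0.4, -0.2]
finger_gap: 0.0918
```

```bash
python3 -c "
from d import *
go([.4796,-.2735,.013],-90.6)
snap('side','side6');crop('side6',290,120,360,200,9,'s6');snap('top','top6');crop('top6',340,140,440,220,7,'t6')"
```

```text
t 5.35 pos [ 0.4785 -0.2725 -0.008 ] ang -90.6 tilt [-0.003  0.002 -1.   ] F [-0.76  0.37 -0.22] gap 0.0918
yaw -0.0001 shift now-axes mm [  0.9  -1.  -21.1] after yaw mm [  1.   -1.1 -21. ]
```

View pics/s6.png

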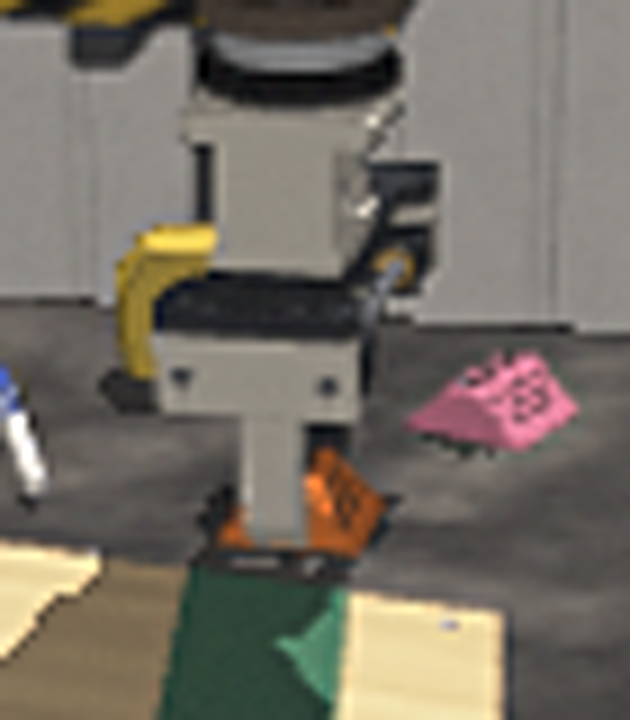

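View pics/t6.png

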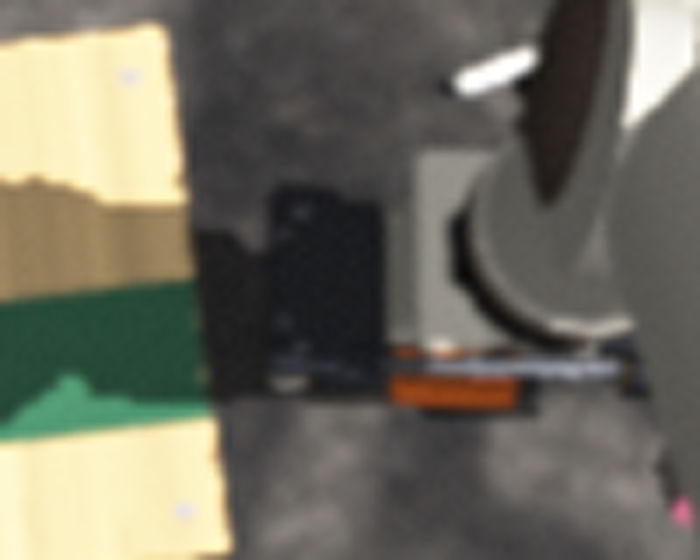

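The near finger (columns 245-305, tip at row 545) is now in front of the chock's end and centred on it. I'll feel for the bench in small steps.

>>> send_rows([
  [[0, -1, 3], 0],
  [[0, 0, 2], 0],
  [[0, 0, 2], 0],
  [[0, 0, 0], 0],
  [[0, 0, 0], 0],
])

```text
t: 5.95
ee_pos: [0.4811, -0.2733, -0.0131]
tcp_rot: [-0.703, 0.711, -0.0, -0.0]
contact_force: [-0.3, -0.1, -0.0]
finger_gap: 0.0919
```

```bash
python3 -c "
from d import *
go([.4796,-.2735,.013],-90.6)
S=load('side6')
for y in(-.226,-.22,-.208):
  o,d=ray(S,(290+(275+.5)/9-.5,120+(545+.5)/9-.5)); print(o+d*(y-o[1])/d[1])
snap('side','side7');crop('side7',290,120,360,200,9,'s7')
"
```

```text
t 5.95 pos [ 0.4811 -0.2733 -0.0131] ang -90.61 tilt [ 0. -0. -1.] F [-0.3  -0.13 -0.04] gap 0.0919
yaw -0.0001 shift now-axes mm [  0.2   1.5 -26.1] after yaw mm [  0.2   1.5 -26.1]
[ 0.47954145 -0.226       0.00814504]
[ 0.47829519 -0.22        0.01078463]
[ 0.47580268 -0.208       0.01606379]
```

View pics/s7.png

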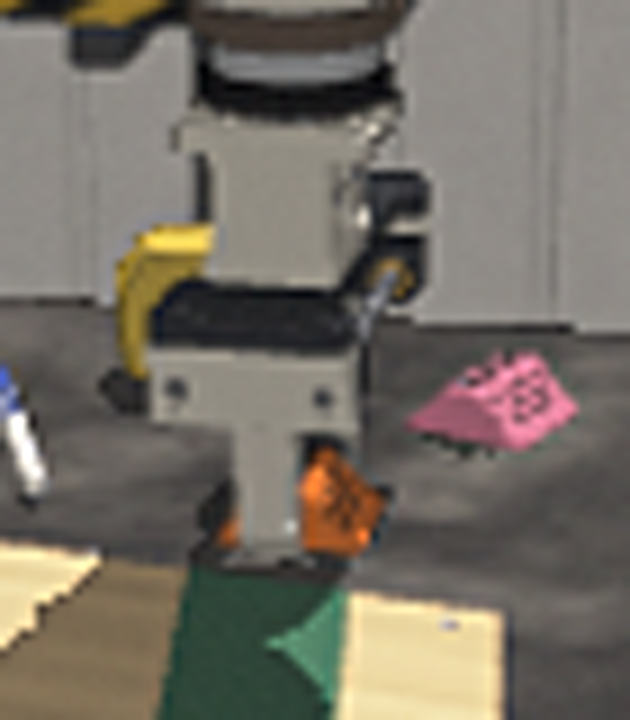

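>>> send_rows([
  [[0, 1, 1], 0],
  [[0, 0, 1], 0],
  [[0, 0, 1], 0],
  [[0, 0, 0], 0],
  [[0, 0, 0], 0],
])

```text
t: 6.5
ee_pos: [0.4801, -0.2733, -0.0161]
tcp_rot: [-0.703, 0.711, 0.0, 0.0]
contact_force: [0.6, -0.8, 0.2]
finger_gap: 0.0916
```

>>> send_rows([
  [[0, 0, 1], 0],
  [[0, 0, 1], 0],
  [[0, 0, 0], 0],
  [[0, 0, 0], 0],
])

```text
t: 6.9
ee_pos: [0.48, -0.2733, -0.0181]
tcp_rot: [-0.703, 0.711, 0.0, -0.0]
contact_force: [-0.2, -0.1, 0.4]
finger_gap: 0.0916
```

>>> send_rows([
  [[0, 0, 1], 0],
  [[0, 0, 1], 0],
  [[0, 0, 0], 0],
  [[0, 0, 0], 0],
])

```text
t: 7.3
ee_pos: [0.4802, -0.2734, -0.0194]
tcp_rot: [-0.703, 0.711, -0.0, -0.0]
contact_force: [-1.4, 1.1, 5.2]
finger_gap: 0.0916
```

Contact is at reported z = -0.0193, so true z = reported + 0.030. I'll rise 2 mm and grip.

>>> send_rows([
  [[0, 0, -2.5], 0],
  [[0, 0, 0], 0],
  [[0, 0, 0], 0],
  [[0, 0, 0], 0],
  [[0, 0, 0], 0],
  [[0, 0, 0], 0],
  [[0, 0, 0], 0],
  [[0, 0, 0], 0],
], gripper=30, newtons=15)

```text
t: 8.1
ee_pos: [0.48, -0.2732, -0.0177]
tcp_rot: [-0.703, 0.711, 0.0, 0.0]
contact_force: [0.3, 0.2, -1.4]
finger_gap: 0.0502
```

>>> send_rows([
  [[0, 0, -5], 0],
  [[0, 0, -15], 0],
  [[0, 0, -25], 0],
  [[0, 0, -25], 0],
  [[0, 0, -25], 0],
  [[0, 0, 0], 0],
  [[0, 0, 0], 0],
])

```text
t: 8.8
ee_pos: [0.4805, -0.2738, 0.0787]
tcp_rot: [-0.703, 0.711, -0.001, 0.0]
contact_force: [-0.8, -0.6, -0.7]
finger_gap: 0.0496
```

```bash
python3 -c "
from d import *
go([.4563,-.081,.05],-82.1)
snap('side','side8');crop('side8',290,90,360,190,6,'s8')
"
```

```text
t 8.8 pos [ 0.4805 -0.2738  0.0787] ang -90.61 tilt [ 0.002 -0.001 -1.   ] F [-0.77 -0.57 -0.7 ] gap 0.0496
yaw -0.1486 shift now-axes mm [-192.6   26.4   28.4] after yaw mm [-194.3   -2.5   28.7]
```

View pics/s8.png

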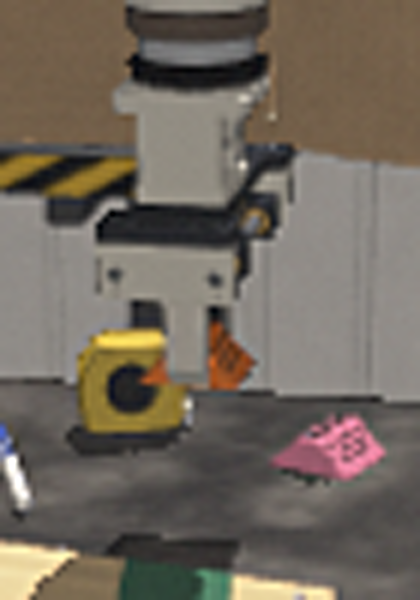

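The chock is held between the fingers (orange visible either side of the near finger). I'll carry it over the band.

>>> send_rows([
  [[0, 0, 0], -0.0743],
  [[0, 0, 0], -0.0743],
  [[-15, 0, 0], 0],
  [[-30, 0, 0], 0],
  [[-35, -1, 0], 0],
  [[-35, -1, 0], 0],
  [[-35, 0, 0], 0],
  [[-30, 0, 0], 0],
  [[-14, 0, 10], 0],
  [[0, 0, 10], 0],
])

```text
t: 9.85
ee_pos: [0.4542, -0.0773, 0.0569]
tcp_rot: [0.755, -0.655, -0.001, -0.0]
contact_force: [-0.1, 0.1, -1.2]
finger_gap: 0.0503
```

>>> send_rows([
  [[0, 0, 0], 0],
  [[0, 0, 0], 0],
])

```text
t: 10.05
ee_pos: [0.4548, -0.0817, 0.0569]
tcp_rot: [0.754, -0.657, -0.001, 0.0]
contact_force: [-0.6, -0.2, -1.4]
finger_gap: 0.0496
```

```bash
python3 -c "
from d import *
go([.4573,-.081,.010],-82.1)
snap('side','side9');crop('side9',260,90,370,210,5,'s9');snap('top','top9');crop('top9',290,130,410,235,6,'t9')
"
```

```text
t 10.05 pos [ 0.4548 -0.0817  0.0569] ang -82.2 tilt [-0.001  0.    -1.   ] F [-0.55 -0.24 -1.4 ] gap 0.0496
yaw -0.0017 shift now-axes mm [-0.3 -2.6 46.9] after yaw mm [-0.3 -2.6 46.9]
```

View pics/s9.png

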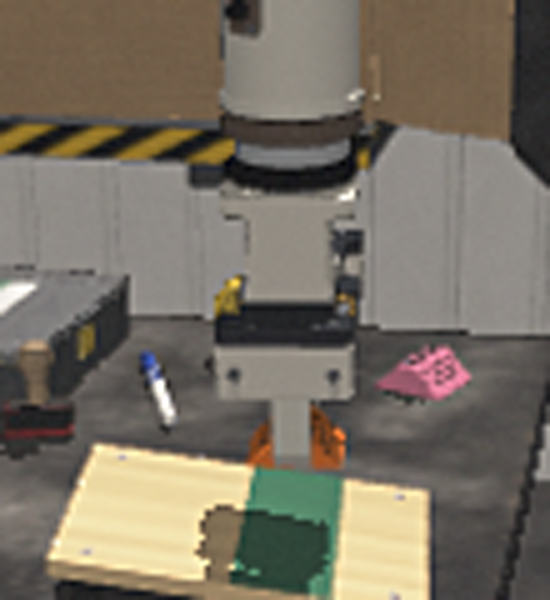

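View pics/t9.png

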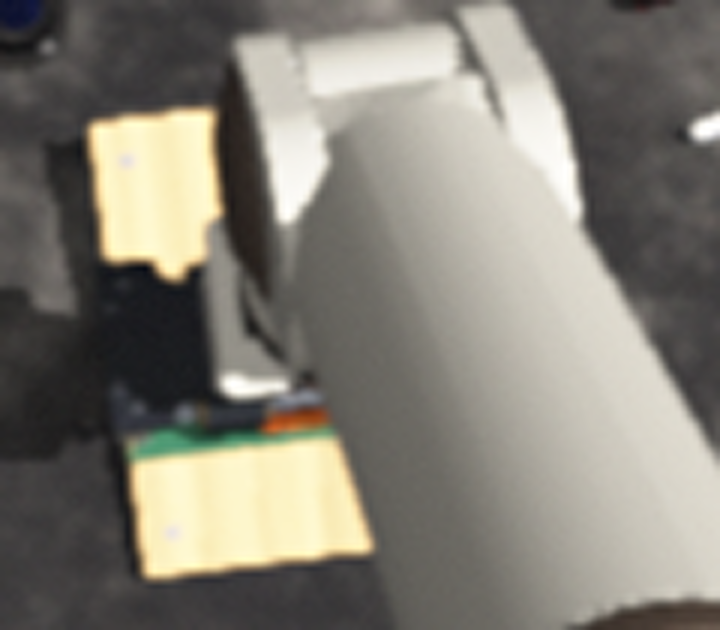

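>>> send_rows([
  [[0, -2.5, 12], 0],
  [[0, 0, 15], 0],
  [[0, 0, 10], 0],
  [[0, 0, 4], 0],
  [[0, 0, 2], 0],
  [[0, 0, 0], 0],
  [[0, 0, 0], 0],
])

```text
t: 10.85
ee_pos: [0.4582, -0.0805, 0.0148]
tcp_rot: [0.754, -0.657, 0.0, -0.0]
contact_force: [0.3, -0.2, -1.3]
finger_gap: 0.05
```

>>> send_rows([
  [[0, 0, 1], 0],
  [[0, 0, 1], 0],
  [[0, 0, 1], 0],
  [[0, 0, 1], 0],
  [[0, 0, 0], 0],
])

```text
t: 11.35
ee_pos: [0.4578, -0.0805, 0.0103]
tcp_rot: [0.754, -0.657, -0.0, 0.0]
contact_force: [-0.5, 0.4, -1.1]
finger_gap: 0.0499
```

>>> send_rows([
  [[0, 0, 1], 0],
  [[0, 0, 1], 0],
  [[0, 0, 1], 0],
  [[0, 0, 0], 0],
  [[0, 0, 0], 0],
])

```text
t: 11.85
ee_pos: [0.4574, -0.0807, 0.0075]
tcp_rot: [0.754, -0.657, -0.0, 0.0]
contact_force: [-2.8, -1.2, 4.0]
finger_gap: 0.0494
```

>>> send_rows([
  [[0, 0, 0], 0],
  [[0, 0, 0], 0],
  [[0, 0, 1], 0],
  [[0, 0, 1], 0],
  [[0, 0, 1], 0],
  [[0, 0, 0], 0],
], newtons=3)

```text
t: 12.45
ee_pos: [0.458, -0.0806, 0.005]
tcp_rot: [0.754, -0.657, 0.0, 0.0]
contact_force: [-3.9, -0.1, 10.7]
finger_gap: 0.0503
```

>>> send_rows([
  [[0, 0, 0], 0],
  [[0, 0, 0], 0],
  [[0, 0, 0], 0],
  [[0, 0, 0], 0],
  [[0, 0, 0], 0],
  [[0, 0, 0], 0],
], gripper=100)

```text
t: 13.05
ee_pos: [0.458, -0.0805, 0.005]
tcp_rot: [0.754, -0.657, 0.0, 0.0]
contact_force: [-3.0, -0.0, 9.6]
finger_gap: 0.0502
```

>>> send_rows([
  [[0, 0, -5], 0],
  [[0, 0, -20], 0],
  [[0, 0, -30], 0],
  [[0, 0, -30], 0],
  [[0, 0, -30], 0],
  [[0, 0, -30], 0],
  [[0, 0, 0], 0],
])

```text
t: 13.75
ee_pos: [0.4616, -0.0808, 0.1534]
tcp_rot: [0.754, -0.657, 0.004, -0.002]
contact_force: [1.2, 0.3, -0.4]
finger_gap: 0.0919
```

```bash
python3 -c "
from d import *
go([.4886,.3115,.12],-92)
snap('side','side10');crop('side10',260,140,360,220,8,'s10');snap('top','top10');crop('top10',290,130,410,235,6,'t10')
"
```

```text
t 13.75 pos [ 0.4616 -0.0808  0.1534] ang -82.07 tilt [ 0.008 -0.002 -1.   ] F [ 1.17  0.27 -0.37] gap 0.0919
yaw 0.1732 shift now-axes mm [-384.9  -80.6   32.9] after yaw mm [-393.   -13.3   33.4]
```

View pics/s10.png

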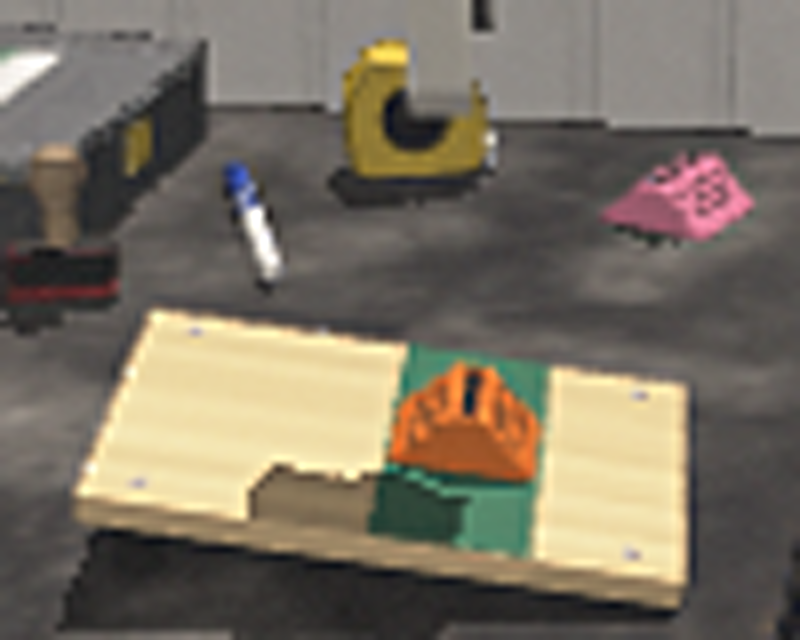

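View pics/t10.png

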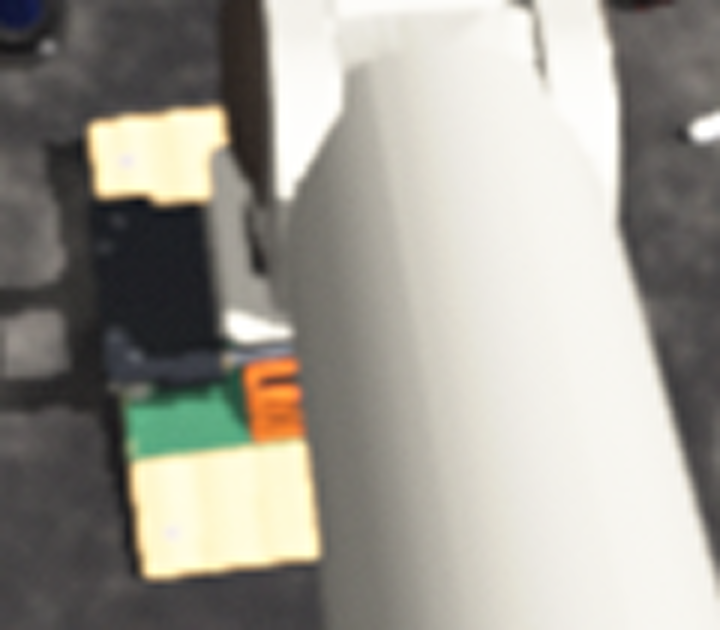

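The chock sits flat on the band (side crop base corners (392,460) to (537,482)), parallel to the board's edge. Before crossing to the left I'll check the arm's clearance to the shelf.

View pics/top10.png

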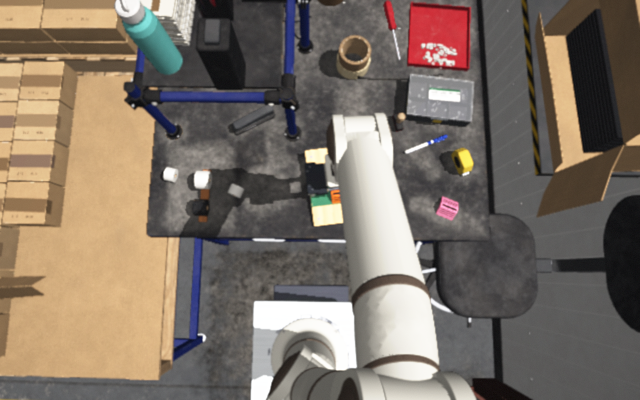

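View pics/side10.png

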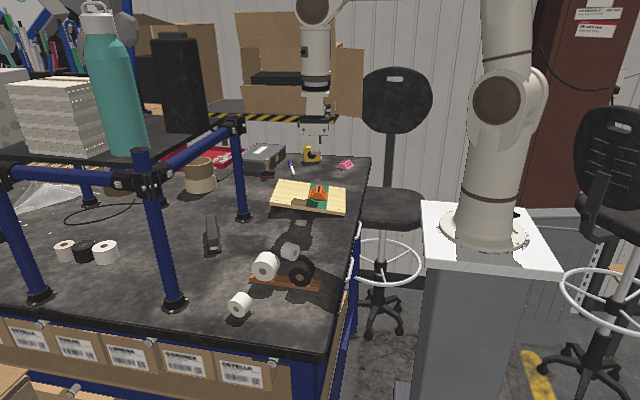

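The wrist stands right over the tool (about ±7 cm) and the shelf front is at x≈0.63, so it is clear. I'll move to the white roll.

>>> send_rows([
  [[0, 0, 0], 0.0866],
  [[0, 0, 0], 0.0866],
  [[-20, 0, 0], 0],
  [[-35, -1, 0], 0],
  [[-40, -2, 0], 0],
  [[-40, -2, 0], 0],
  [[-40, -2, 0], 0],
  [[-40, -2, 0], 0],
  [[-40, -2, 0], 0],
  [[-40, -2, 0], 0],
], newtons=15)

```text
t: 14.85
ee_pos: [0.4802, 0.2151, 0.1478]
tcp_rot: [-0.695, 0.719, 0.001, -0.001]
contact_force: [1.1, 0.6, -0.0]
finger_gap: 0.0922
```

>>> send_rows([
  [[-40, 0, 0], 0],
  [[-35, 0, 10], 0],
  [[-20, 0, 10], 0],
  [[0, 0, 10], 0],
  [[0, 0, 0], 0],
  [[0, 0, 0], 0],
  [[0, 0, 0], 0],
])

```text
t: 15.55
ee_pos: [0.4851, 0.3072, 0.1195]
tcp_rot: [-0.694, 0.72, -0.0, -0.0]
contact_force: [-0.4, -0.6, 0.9]
finger_gap: 0.0913
```

```bash
python3 -c "
from d import *
go([.4886,.3115,.005],-92)
snap('side','side11');crop('side11',215,170,335,320,4,'s11');snap('top','top11');crop('top11',290,130,410,235,6,'t11');crop('top11',150,140,260,235,6,'t11b')
"
```

```text
t 15.55 pos [0.4851 0.3072 0.1195] ang -92.13 tilt [ 0.    -0.001 -1.   ] F [-0.39 -0.58  0.85] gap 0.0913
yaw -0.0023 shift now-axes mm [ -4.5  -3.3 114.5] after yaw mm [ -4.4  -3.3 114.5]
```

View pics/s11.png

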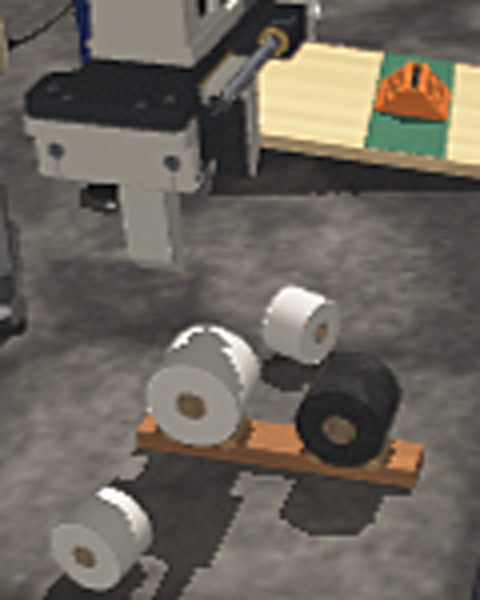

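View pics/t11.png

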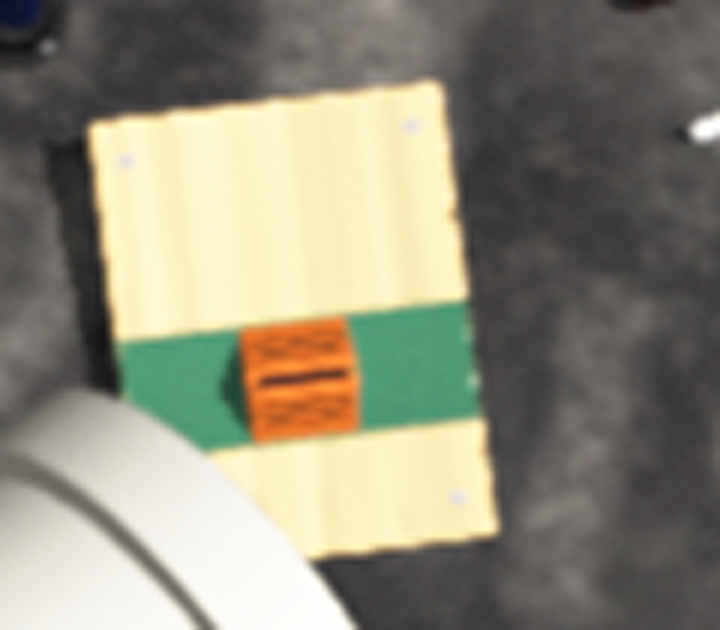

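View pics/t11b.png

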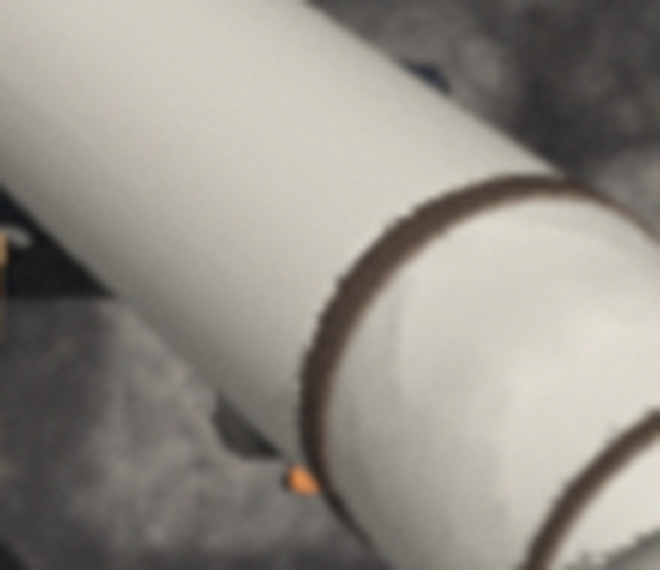

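```bash
cat > ch.py <<'E'
from m import *
T2=load('top11');S2=load('side11')
def chb(p):
    L=np.array([[.028,.025,0],[.028,-.025,0],[-.028,-.025,0],[-.028,.025,0]])
    L=R.from_euler('z',p[2]).apply(L)+[p[0],p[1],0]
    return Rb(pb[3]).apply(L)+pb[:3]
print('chock in band frame')
q=fit(chb,[0,0,0],[(T2,[0,1,2,3],uc([(240,330),(348,318),(360,432),(253,444)],290,130,6)),(S2,[0,3],uc([(376,108),(448,119)],215,170,4))])
B=Rb(pb[3])
rt=B.apply([q[0]+.039,q[1],.026])+pb[:3]
print('roll target',rt)
print('small rolls',atz(T,(236,190),.018),atz(T,(171,175),.018))
E
python3 ch.py | tail -6
```

```text
roll slot [0.48861149 0.31152563 0.        ]
roll slot [0.40866034 0.31432084 0.        ]
chock in band frame
[-0.     -0.0006 -0.0012] res [ 0.5  0.1 -0.4  0.  -0.   0.3  0.6  0.3 -0.8  0.7 -0.3  0.6]
roll target [ 0.49255062 -0.07657605  0.05271526]
small rolls [0.4634138  0.21960542 0.018     ] [0.50509457 0.41229807 0.018     ]
```

The chock is on the band's centre (within 1 mm, 0.1°). I'll narrow the jaws to clear the small rolls and go down over the white roll.

>>> send_rows([
  [[-2, -2, 0], 0],
  [[-2, -1, 10], 0],
  [[0, 0, 20], 0],
  [[0, 0, 20], 0],
  [[0, 0, 10], 0],
  [[0, 0, 0], 0],
  [[0, 0, 0], 0],
], gripper=65)

```text
t: 16.35
ee_pos: [0.4878, 0.3131, 0.0596]
tcp_rot: [-0.695, 0.719, 0.0, 0.0]
contact_force: [-0.3, -0.4, 0.9]
finger_gap: 0.0601
```

```bash
python3 -c "
from d import *
go([.4886,.3115,.004],-92)
snap('side','side12');crop('side12',225,190,325,310,5,'s12')
S=load('side12')
for y in (-.03,.03): print((proj(S,[.489,.3115+y,.078])-[225,190])*5)
"
```

```text
t 16.35 pos [0.4878 0.3131 0.0596] ang -91.99 tilt [ 0.  0. -1.] F [-0.28 -0.37  0.88] gap 0.0601
yaw 0.0001 shift now-axes mm [ 1.6 -0.9 55.6] after yaw mm [ 1.5 -0.9 55.6]
[[218.35109436 259.73884143]]
[[170.7367599  339.57327036]]
```

View pics/s12.png

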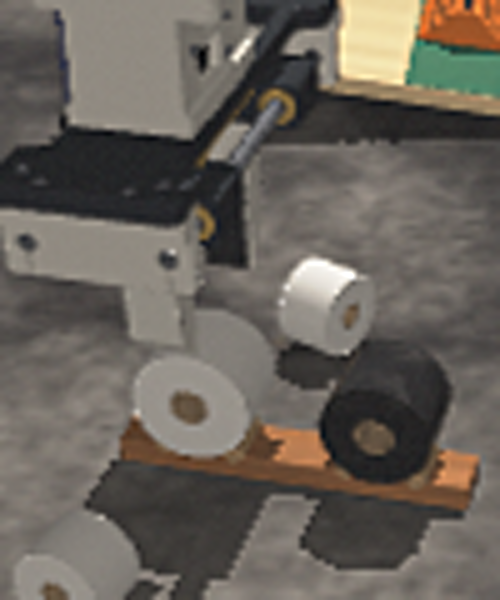

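>>> send_rows([
  [[1.5, -1, 15], 0],
  [[0, 0, 20], 0],
  [[0, 0, 15], 0],
  [[0, 0, 5], 0],
  [[0, 0, 0], 0],
  [[0, 0, 0], 0],
])

```text
t: 17.0
ee_pos: [0.4889, 0.3116, 0.0047]
tcp_rot: [-0.695, 0.719, -0.0, 0.0]
contact_force: [-0.0, 0.7, -0.2]
finger_gap: 0.0597
```

```bash
python3 -c "
from d import *
go([.4886,.3115,.004],-92)
snap('side','side13');crop('side13',225,190,325,310,5,'s13')
"
```

```text
t 17.0 pos [0.4889 0.3116 0.0047] ang -92.0 tilt [ 0.  0. -1.] F [-0.03  0.66 -0.15] gap 0.0597
yaw 0.0001 shift now-axes mm [0.1 0.3 0.7] after yaw mm [0.1 0.3 0.7]
```

View pics/s13.png

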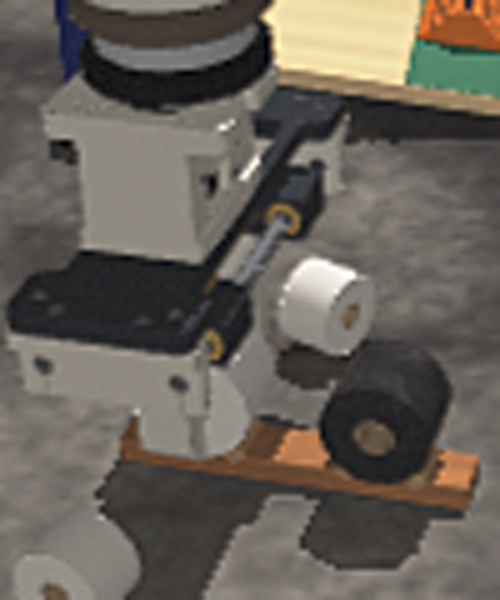

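The finger covers the white roll's end face. I'll grip and lift.

>>> send_rows([
  [[0, 0, 0], 0],
  [[0, 0, 0], 0],
  [[0, 0, 0], 0],
  [[0, 0, 0], 0],
  [[0, 0, 0], 0],
  [[0, 0, 0], 0],
  [[0, 0, 0], 0],
], gripper=20, newtons=15)

```text
t: 17.75
ee_pos: [0.4889, 0.3113, 0.0047]
tcp_rot: [-0.695, 0.719, -0.0, 0.0]
contact_force: [0.1, -0.5, 3.5]
finger_gap: 0.0371
```

>>> send_rows([
  [[0, 0, -3], 0],
  [[0, 0, -12], 0],
  [[0, 0, -25], 0],
  [[0, 0, -30], 0],
  [[0, 0, -30], 0],
  [[0, 0, 0], 0],
  [[0, 0, 0], 0],
])

```text
t: 18.45
ee_pos: [0.4892, 0.3113, 0.1056]
tcp_rot: [-0.695, 0.719, -0.0, 0.001]
contact_force: [-0.3, -0.5, -0.6]
finger_gap: 0.0366
```

```bash
python3 -c "
from d import *
go([.4925,-.0766,.105],-82.1)
snap('side','side14');crop('side14',205,150,335,310,3.7,'s14')
"
```

```text
t 18.45 pos [0.4892 0.3113 0.1056] ang -92.02 tilt [ 0.002  0.001 -1.   ] F [-0.29 -0.51 -0.62] gap 0.0366
yaw -0.1732 shift now-axes mm [387.5 -17.    0.4] after yaw mm [384.7  50.    0.6]
```

View pics/s14.png

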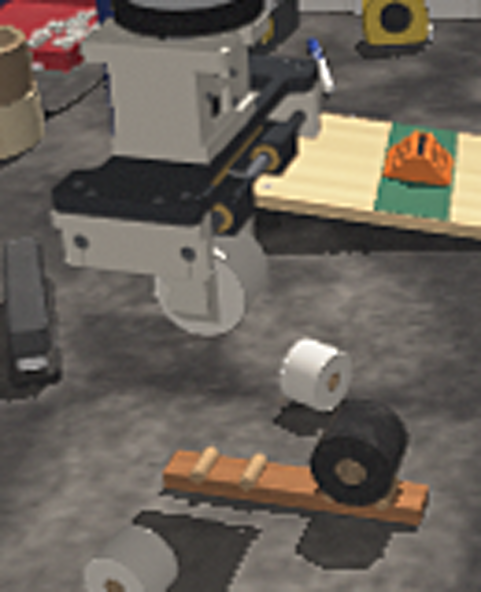

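The white roll is held and the black one hasn't moved. I'll carry it to above the uphill side of the chock.

>>> send_rows([
  [[0, 0, 0], -0.0866],
  [[0, 0, 0], -0.0866],
  [[20, 2, 0], 0],
  [[35, 4, 0], 0],
  [[40, 4, 0], 0],
  [[40, 4, 0], 0],
  [[40, 4, 0], 0],
  [[40, 4, 0], 0],
  [[40, 4, 0], 0],
  [[40, 4, 0], 0],
])

```text
t: 19.5
ee_pos: [0.498, 0.0131, 0.1032]
tcp_rot: [0.754, -0.657, -0.001, 0.001]
contact_force: [-0.3, 0.7, -0.6]
finger_gap: 0.0367
```

>>> send_rows([
  [[40, 4, 0], 0],
  [[35, 4, 0], 0],
  [[15, 3, 0], 0],
  [[0, 0, 0], 0],
  [[0, 0, 0], 0],
  [[0, 0, 0], 0],
])

```text
t: 20.1
ee_pos: [0.5006, -0.074, 0.104]
tcp_rot: [0.755, -0.656, -0.001, -0.0]
contact_force: [0.6, -0.2, -0.1]
finger_gap: 0.0362
```

```bash
python3 -c "
from d import *
go([.5005,-.0755,.022],-82.1)
"
```

```text
t 20.1 pos [ 0.5006 -0.074   0.104 ] ang -81.96 tilt [-0.001  0.001 -1.   ] F [ 0.64 -0.22 -0.1 ] gap 0.0362
yaw 0.0025 shift now-axes mm [ 1.6  0.3 82. ] after yaw mm [ 1.5  0.3 82. ]
```

>>> send_rows([
  [[1.5, 0, 15], 0],
  [[0, 0, 20], 0],
  [[0, 0, 20], 0],
  [[0, 0, 15], 0],
  [[0, 0, 8], 0],
  [[0, 0, 0], 0],
  [[0, 0, 0], 0],
])

```text
t: 20.8
ee_pos: [0.5016, -0.0769, 0.0268]
tcp_rot: [0.754, -0.656, 0.0, -0.0]
contact_force: [-0.1, 0.3, -0.2]
finger_gap: 0.0367
```

```bash
python3 -c "
from d import *
go([.5005,-.0755,.0195],-82.1)
snap('side','side15');crop('side15',260,110,360,220,5,'s15')
"
```

```text
t 20.8 pos [ 0.5016 -0.0769  0.0268] ang -82.05 tilt [ 0.  0. -1.] F [-0.15  0.29 -0.2 ] gap 0.0367
yaw 0.0008 shift now-axes mm [-1.6  0.9  7.3] after yaw mm [-1.6  0.9  7.3]
```

View pics/s15.png

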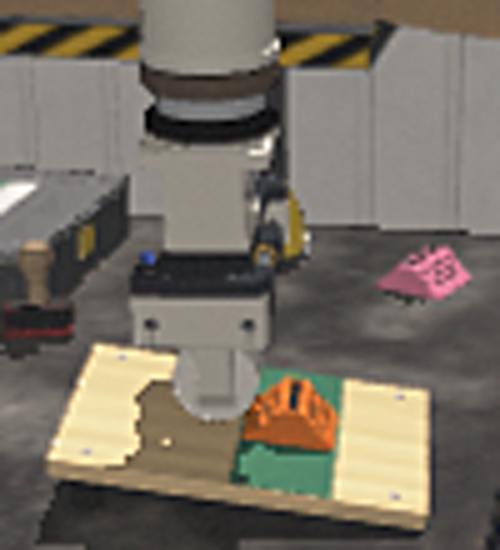

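The roll (about (215,385)) hangs just uphill of the chock and parallel to it. I'll lower it until it touches.

>>> send_rows([
  [[-1.5, 0, 2], 0],
  [[0, 0, 2], 0],
  [[0, 0, 1], 0],
  [[0, 0, 0], 0],
  [[0, 0, 0], 0],
])

```text
t: 21.35
ee_pos: [0.5012, -0.0759, 0.0218]
tcp_rot: [0.754, -0.657, 0.0, -0.0]
contact_force: [0.2, 0.3, 4.1]
finger_gap: 0.0366
```

>>> send_rows([
  [[0, 0, 1], 0],
  [[0, 0, 1], 0],
  [[0, 0, 0], 0],
  [[0, 0, 0], 0],
])

```text
t: 21.75
ee_pos: [0.5016, -0.0758, 0.0212]
tcp_rot: [0.754, -0.657, 0.001, 0.0]
contact_force: [-4.7, 0.4, 18.5]
finger_gap: 0.0369
```

>>> send_rows([
  [[0, 0, -1.5], 0],
  [[0, 2, 0.3], 0],
  [[0, 2, 0.3], 0],
  [[0, 2, 0.3], 0],
  [[0, 0, 0], 0],
  [[0, 0, 0], 0],
])

```text
t: 22.35
ee_pos: [0.4961, -0.0767, 0.0205]
tcp_rot: [0.754, -0.657, 0.001, -0.001]
contact_force: [2.1, 0.3, 5.7]
finger_gap: 0.037
```

```bash
python3 -c "
from d import *
go([.4925,-.0766,.0184],-82.1)
snap('side','side16');crop('side16',280,160,340,210,9,'s16')
"
```

```text
t 22.35 pos [ 0.4961 -0.0767  0.0205] ang -82.09 tilt [ 0.002 -0.    -1.   ] F [2.11 0.26 5.75] gap 0.037
yaw 0.0002 shift now-axes mm [-0.6  3.6  2.1] after yaw mm [-0.6  3.6  2.1]
```

View pics/s16.png

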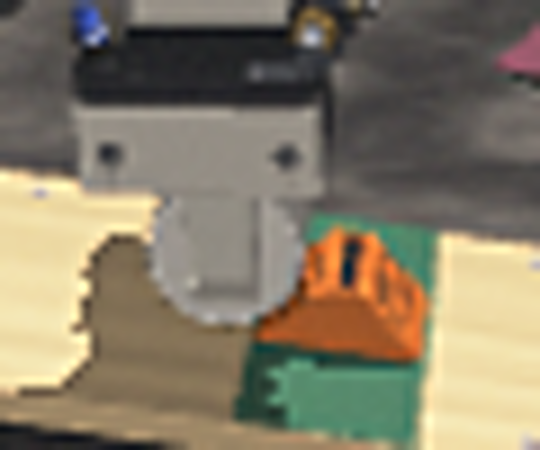

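>>> send_rows([
  [[0, 1, -0.2], 0],
  [[0, 1, 0], 0],
  [[0, 0, 0], 0],
  [[0, 0, 0], 0],
])

```text
t: 22.8
ee_pos: [0.4926, -0.077, 0.02]
tcp_rot: [0.754, -0.657, -0.0, 0.0]
contact_force: [0.9, -0.1, 1.4]
finger_gap: 0.0366
```

>>> send_rows([
  [[0, 1, 0.1], 0],
  [[0, 0.5, 0], 0],
  [[0, 0, 0], 0],
  [[0, 0, 0], 0],
])

```text
t: 23.2
ee_pos: [0.4908, -0.0772, 0.0198]
tcp_rot: [0.754, -0.657, -0.001, 0.0]
contact_force: [-0.3, -0.9, -0.3]
finger_gap: 0.0368
```

```bash
python3 -c "
from d import *
snap('side','side17');crop('side17',280,160,340,210,12,'s17')
S=load('side17')
from m import *
B=Rb(pb[3]);a=np.linspace(0,2*np.pi,60)
im=cv2.imread('pics/s17.png')
for x,col in((.039,(0,0,255)),(.043,(255,0,0))):
  P=B.apply(np.c_[x+.026*np.cos(a),.0185+0*a-.0006,.026+.026*np.sin(a)])+pb[:3]
  cv2.polylines(im,[((proj(S,P)-[280,160]+.5)*12).astype(int)],True,col,1)
cv2.imwrite('pics/s17o.png',im)
" | tail -1
```

```text
roll slot [0.40866034 0.31432084 0.        ]
```

View pics/s17o.png

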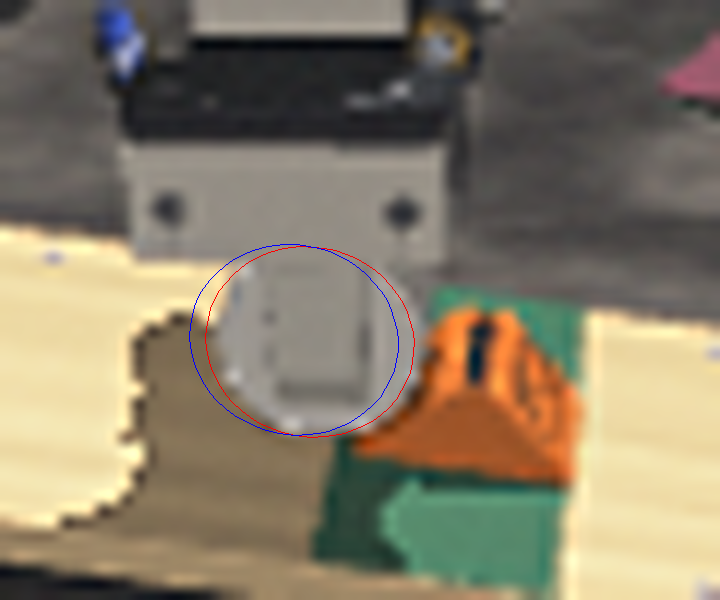

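>>> send_rows([
  [[0, 1, 0.2], 0],
  [[0, 1, 0.2], 0],
  [[0, 0, 0], 0],
  [[0, 0, 0], 0],
])

```text
t: 23.65
ee_pos: [0.4894, -0.0774, 0.0197]
tcp_rot: [0.754, -0.657, -0.0, 0.0]
contact_force: [0.4, 0.3, -0.2]
finger_gap: 0.0365
```

>>> send_rows([
  [[0, 1, 0.2], 0],
  [[0, 1, 0.2], 0],
  [[0, 0, 0], 0],
  [[0, 0, 0], 0],
])

```text
t: 24.05
ee_pos: [0.4878, -0.0777, 0.0195]
tcp_rot: [0.754, -0.657, 0.0, -0.0]
contact_force: [1.2, 0.6, 1.2]
finger_gap: 0.0368
```

>>> send_rows([
  [[0, 0.7, 0.3], 0],
  [[0, 0.5, 0.3], 0],
  [[0, 0, 0], 0],
  [[0, 0, 0], 0],
])

```text
t: 24.45
ee_pos: [0.4878, -0.0777, 0.0194]
tcp_rot: [0.754, -0.657, 0.001, -0.001]
contact_force: [2.7, 0.6, 5.1]
finger_gap: 0.0367
```

```bash
python3 -c "
from d import *
go([.4925,-.0766,.0184],-82.1)
snap('side','side18');crop('side18',280,160,340,210,12,'s18');snap('top','top18');crop('top18',290,130,410,235,6,'t18')"
```

```text
t 24.45 pos [ 0.4878 -0.0777  0.0194] ang -82.08 tilt [ 0.003 -0.    -1.   ] F [2.69 0.62 5.08] gap 0.0367
yaw 0.0004 shift now-axes mm [-0.5 -4.8  1.1] after yaw mm [-0.5 -4.8  1. ]
```

View pics/s18.png

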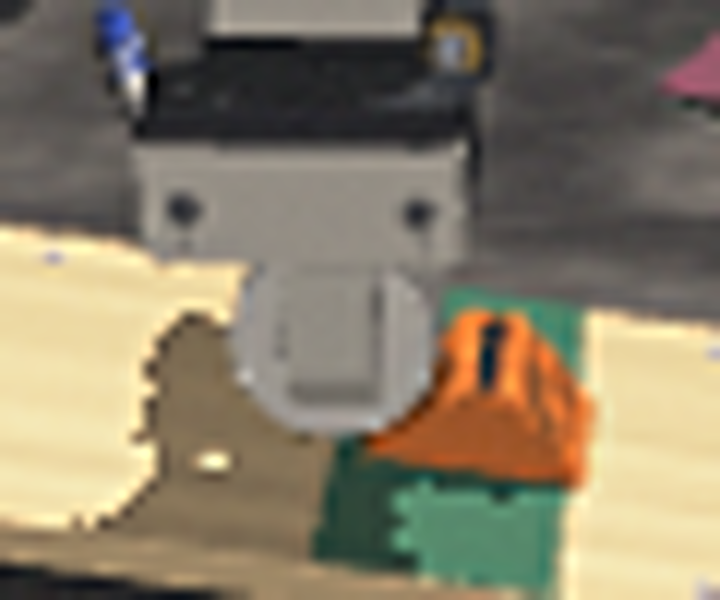

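View pics/t18.png

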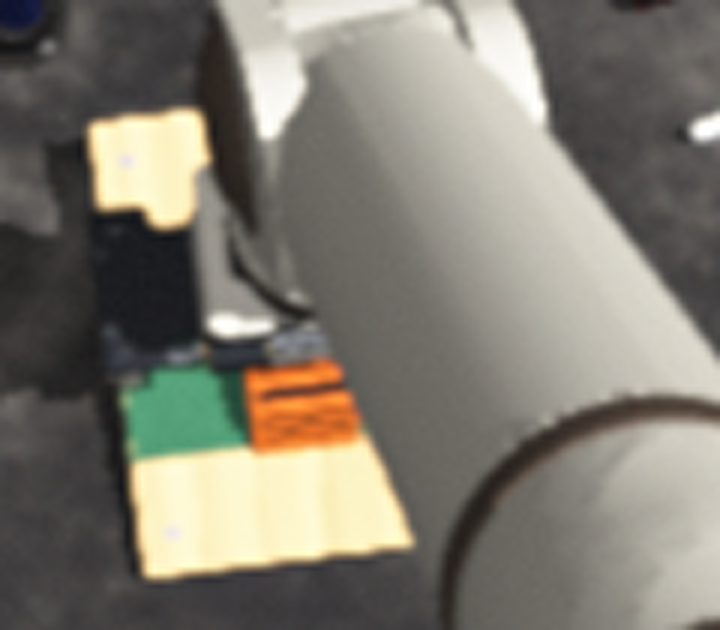

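The roll touches both the chock (nudged about 3-4 mm downhill) and the board. I'll let go.

>>> send_rows([
  [[0, 0, 0], 0],
  [[0, 0, 0], 0],
  [[0, 0, 0], 0],
  [[0, 0, 0], 0],
  [[0, 0, 0], 0],
], gripper=70, newtons=15)

```text
t: 25.05
ee_pos: [0.4861, -0.0779, 0.0185]
tcp_rot: [0.754, -0.657, -0.0, 0.0]
contact_force: [0.1, -0.2, 0.1]
finger_gap: 0.064
```

```bash
python3 -c "
from d import *
go([.4925,-.0766,.0184],-82.1)
snap('side','side19');crop('side19',280,160,340,210,12,'s19')"
```

```text
t 25.05 pos [ 0.4861 -0.0779  0.0185] ang -82.1 tilt [-0.001  0.    -1.   ] F [ 0.12 -0.16  0.11] gap 0.064
yaw 0.0001 shift now-axes mm [-0.4 -6.5  0.1] after yaw mm [-0.4 -6.5  0.1]
```

View pics/s19.png

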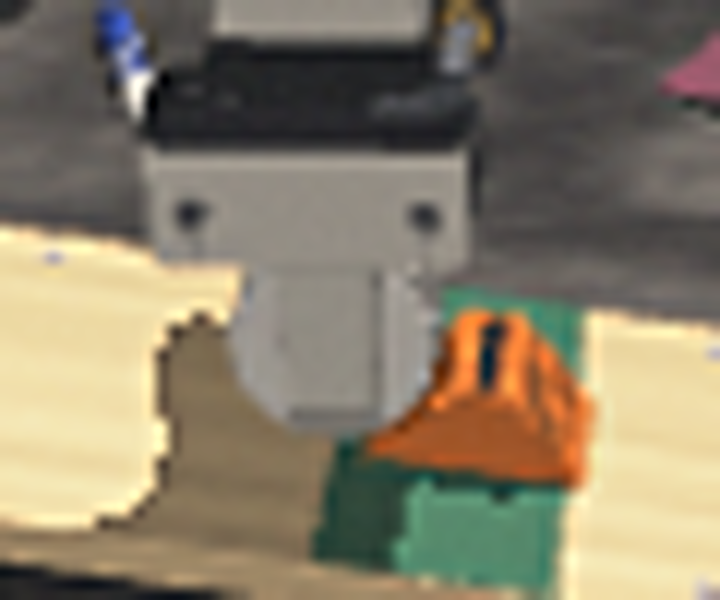

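The roll stayed put when released. I'll back straight off and then move aside to look.

>>> send_rows([
  [[0, 0, -3], 0],
  [[0, 0, -12], 0],
  [[0, 0, -25], 0],
  [[0, 0, -30], 0],
  [[0, 0, -30], 0],
  [[0, 0, -30], 0],
  [[0, 0, -15], 0],
  [[30, 0, 0], 0],
  [[40, 0, 0], 0],
  [[40, 0, 0], 0],
])

```text
t: 26.1
ee_pos: [0.5021, -0.1876, 0.1654]
tcp_rot: [0.755, -0.656, 0.001, -0.0]
contact_force: [1.2, -0.3, -0.1]
finger_gap: 0.0637
```

>>> send_rows([
  [[40, 0, 0], 0],
  [[40, 0, 0], 0],
  [[30, 0, 0], 0],
  [[0, 0, 0], 0],
  [[0, 0, 0], 0],
  [[0, 0, 0], 0],
])

```text
t: 26.7
ee_pos: [0.517, -0.2941, 0.1642]
tcp_rot: [0.755, -0.656, -0.0, -0.0]
contact_force: [-0.6, 0.9, -0.6]
finger_gap: 0.0642
```

```bash
python3 -c "
from d import *
go([.4925,-.0766,.0184],-82.1)
snap('side','side20');crop('side20',280,150,350,210,11,'s20');snap('top','top20');crop('top20',290,130,410,235,6,'t20');crop('side20',200,140,360,325,3.2,'s20b')"
```

```text
t 26.7 pos [ 0.517  -0.2941  0.1642] ang -81.99 tilt [ 0.     0.001 -1.   ] F [-0.59  0.92 -0.65] gap 0.0642
yaw 0.0019 shift now-axes mm [-218.7   -6.   146. ] after yaw mm [-218.8   -5.7  145.8]
```

View pics/s20.png

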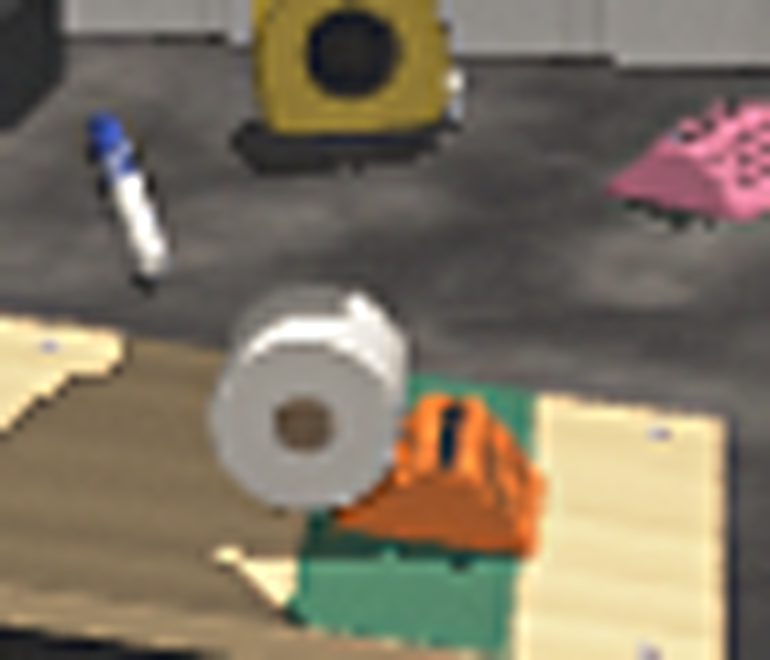

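View pics/t20.png

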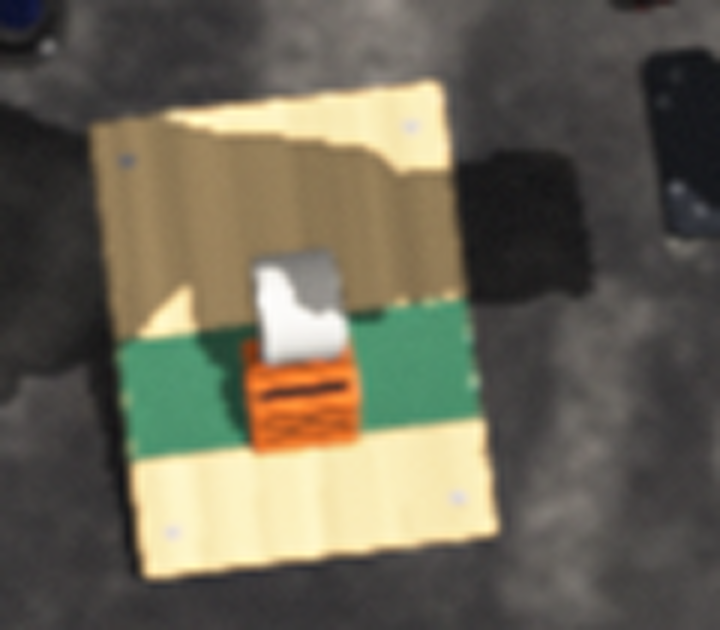

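View pics/s20b.png

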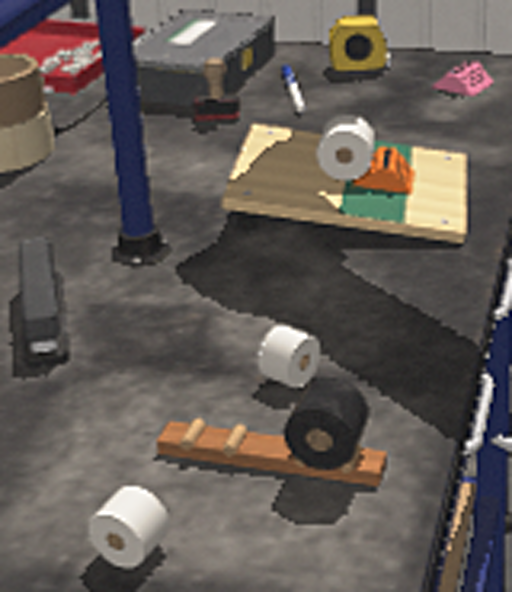

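```bash
python3 - <<'E' | tail -5
from m import *
T2=load('top20');S2=load('side20')
B=Rb(pb[3])
def chb(p):
    L=np.array([[.028,.025,0],[.028,-.025,0],[-.028,-.025,0],[-.028,.025,0]])
    return B.apply(R.from_euler('z',p[2]).apply(L)+[p[0],p[1],0])+pb[:3]
q=fit(chb,[0,0,0],[(T2,[2,3],uc([(360,438),(255,452)],290,130,6)),(S2,[0,3],uc([(335,518),(537,556)],280,150,11))])
o,d=ray(S2,uc([(303,425)],280,150,11)[0]);o=B.inv().apply(o-pb[:3]);d=B.inv().apply(d)
for y in(.015,.0179,.021):
  r=o+d*(y-o[1])/d[1];print(y,'roll band',r.round(4),'dist to chock',np.hypot(r[0]-q[0],r[2]-.011).round(4))
E
```

```text
roll slot [0.40866034 0.31432084 0.        ]
[-0.004   0.0001  0.0232] res [ 0.1  0.4  0.5  0.6 -0.7  1.1 -0.6  0.1]
0.015 roll band [0.0339 0.015  0.0252] dist to chock 0.0404
0.0179 roll band [0.0337 0.0179 0.0265] dist to chock 0.0408
0.021 roll band [0.0336 0.021  0.028 ] dist to chock 0.0412
```

All within tolerance: the chock is 4 mm downhill of the band's middle line and turned 1.3°, and the roll is in contact with it at 26.5 mm off the surface. Handing in.

```bash
python3 -c "
from d import *
from bench import bot
print(bot.hand_in()); snap('side','side21')
a=cv2.imread('pics/side20.png').astype(int);b=cv2.imread('pics/side21.png').astype(int);print(abs(a-b)[150:300,240:350].max())"
```

```text
the job is handed in; nothing more can be done
None
the job is handed in; nothing more can be done
```

The job is handed in: the orange chock lies flat on the green band, and the white roll rests released against its uphill side. I placed and let go of the chock first. Then I lifted the white roll by its ends, lowered it onto the board, slid it down against the chock and let go. It took about 27 s of the 58 s allowed.

**Last picture before hand-in:**
- **Chock:** 4 mm downhill of the band's middle line, 0 mm sideways and turned about 1.3°. It had been centred; seating the roll pushed it down by those few millimetres.
- **White roll:** about 34 mm uphill of the band's middle line and 26–27 mm off the surface. Its centre is about 41 mm from the chock's, and the two look parallel.
- **Black roll:** still in the rest; it looks unmoved, though I did not measure it.
- **Robot:** moved aside, with the fingers clear of everything.

**What disagreed or failed:**
- **Tool height:** the reported TCP height did not fit the stated fingertip distance. In the pictures the tips stood about 30 mm higher, and my first close went shut above the chock without touching it. I felt for the bench and used that 30 mm offset from then on.
- **Chock release:** at 3 N grip the fingers had not opened when I expected. They opened as I started to lift, but the chock stayed flat and centred.
- **Check after hand-in:** a comparison picture was refused, so I have no look at the scene after handing in.

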